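# Gauge a bottle collar and set the warmer dial to its size

## Robot

A 6-joint arm with a two-finger parallel gripper is mounted at the origin on the work surface. World frame = base frame: x ahead of the robot, y to its left, z up, the work surface at z = 0. Lengths are in m, angles in rad, forces in N, time in s.
With the tool pointing down it reaches from about 0.35 to 0.975 m from the base axis. Payload 4.9 kg.
Tool frame: the origin (TCP) lies at the very end of the fingers, on their centre line; the grasp point (between the pads) lies manip.grip_point_offset behind it (manip.grip_point_offset is the distance from the TCP to the grasp point, in m); z points along the fingers, y is the direction in which the jaws open and shut (so a half turn about z gives the same grasp; the last joint's range is limited). The gripper opens to 85 mm and grips with 20 to 120 N. Pads are 22 mm wide; open, the fingers measure 114 mm over their backs; the gripper's body (76 mm by 85 mm) begins 54 mm behind the grasp point. The pads swing forward as they close: fully open they stand 13 mm farther back than shut.
Start: joints at [1.025, 0.053, 1.613, -0, 1.476, -0.119], TCP at [0.259, 0.569, 0.209] pointing down, gripper open.
Joint ranges: [-3.01, 3.01], [-1.01, 2.22], [0.06, 2.58], [-1.02, 4.17], [0.09, 2.62], [-3.14, 3.14]. Speed limits (rad/s): [2.57, 2.57, 3.14, 3.14, 3.14, 3.14].

## Interface

Orientations are given as a unit quaternion [w, x, y, z].
In Python, from plant import status, grab_frame, camera_params, ticket, boxes_of, outline_of, manip gives the robot as it stands. The module is installed in compiled form; this text tells all that it offers.
- The arm moves only by the tool play_rows, never from a script. Its argument "deltas" is a list of rows, each a list of 2 entries, a list of its own where there are three numbers: the shift along the world's x, y, z in m, then the turn about the world's z in rad. A call has 1 to 5 rows; each row is the pose to reach, as a shift and turn from the pose commanded when the call began; what a row does not reach only later rows make up. A row lasts 1/8 s, in which the tool goes at most 62.5 mm and 10.7 degrees, less where a joint would pass 70% of its speed; a pose out of reach is approached as far as the arm can. A call with a gripper value outside its range is refused whole. "grip" is the opening, from -1 (shut) to 1 (fully open), set as the call begins (left out, the last holds). The fingers move at their own pace and stop on an object; the grip force is fixed at half the most. Time passes only in rows, so rows that repeat a pose let the fingers close. It gives the time, the measured TCP pose, the force and the opening at its end, in the units of the state.
- status.state(): the state, without advancing time (a new reading comes with each control period).
- grab_frame(name): name is "side" or "top" or "wrist"; returns (picture, depth): 480x640x3 uint8, blue, green, red; 480x640 float32, m along the optical axis (not along the pixel's ray), 0 where there is no reading.
- camera_params(name): a dict with "mtx" (3x3 intrinsics, pixels), "world_from_camera" (4x4, takes a point from camera to world coordinates). Camera axes: x right, y up, looking along -z (the intrinsics and any distortion apply to the point x, -y, -z); pixel columns grow to the right and rows downward; lengths in m; the calibration is good to about 2 mm. A picture is of the moment at which its call begins: read the wrist's pose just before it. camera_params takes no time and is no camera call; for the wrist camera it gives the pose at the moment of the call.
- ticket.job_done(): hands the job in, once; it reports no verdict.
Trained networks look in the newest picture that a camera, given by its name, has taken for a name from the list of things; names that differ only in an ending like _2 or _b are one class to them, and where a whole thing is asked for, a point or a joint stands for the part that bears it (a point fixed in the world has none). Each returns a list of dicts, best first, with "confidence" (0 to 1); they miss things now and then, are a little off and sometimes report something else, mostly with a low value. They report only what shows in the picture. A call takes as long as a camera call. They do not tell look-alikes from the thing itself.
- boxes_of(camera, name): "box" ([left, top, right, bottom] in pixels, round what is visible of it).
- outline_of(camera, name): "region" (480x640 bool, what is visible of it) and "box" ([left, top, right, bottom] in pixels, round what is visible of it).
The state is a dict: "time": time; "joint_pos": joint angles; "joint_vel": joint speeds; "joint_efforts": joint torques, N m; "tool_pos": TCP position; "tool_rot": TCP orientation; "contact_force": force on the tool from outside, world axes, zero at the start; "ft_torque": the same for the moment, N m; "gripper_width": opening from 0.0 (shut) to 1.0 (fully open).
Only numpy, scipy, OpenCV 4.12 (cv2) and the standard library are available. Lean on these libraries where they do the work, as an engineer would, in place of code of your own. Each camera call takes 0.05 s, during which the arm holds its last target.

## Task

Find the size of the bottle collar hanging on the thin end of the tapered gauge: slide it along the taper until it jams squarely, and see which step, counted from the thin end, its leading face has reached. Then turn the bottle warmer's click dial to that number of dots. Leave the collar jammed there, the two spare collars on their pegs, and everything else where it stands.

Things in the scene. Friction and masses are not known exactly. Their poses are not given: they have to be found in the camera images.
- gauge_start (a point): First dark line of the white tapered gauge, on its axis, 120 mm above the table; x runs level from thin to thick end, z up. The taper grows evenly from 20 mm diameter here to 50 mm at x = 80 mm. Dark lines at x = 0, 16, 32, 48, 64, 80 mm bound steps 1 to 5 from the thin end. A collar pushed along it jams, stays by friction, and its leading face stops near the middle of a step: its size.
- gauge_tip (a point): Free thin end of the gauge, on its axis, 57 mm before gauge_start; x as there. From here a lip of 20 mm diameter, 4 mm long, then a neck of 16 mm diameter, flaring to 20 mm over the last 10 mm. One collar hangs loose on the neck, below the axis, its centre 22 to 38 mm before gauge_start. Push its rear face (nearer this tip) on both sides and as high as its top, or it cocks and jams early; 10 to 15 N seats it.
- gauge_end (a point): Thick end of the taper, on its axis, 80 mm past gauge_start; from here an upright 60 mm wide and 22 mm thick rises from the base to 40 mm above the axis. The stand is fixed; its base is 12 mm thick, reaching in x from 120 mm before this point to 50 mm past it, and 125 mm to each side.
- peg_left (a point): Free end of the spare peg on the +y side of the gauge, on its axis: same height, neck and lip as the gauge's thin end, 100 mm beside it and parallel; 72 mm long to an upright that rises 14 mm above the axis. A spare collar hangs on it: leave it.
- peg_right (a point): Free end of the spare peg on the -y side of the gauge; otherwise as peg_left.
- collar_a_centre (a point): White plastic bottle collar, a ring 16 mm thick, 35 g, tapering as the gauge does: leading face 68 mm across with a 29.0 mm hole, rear face (towards the gauge's thin end) 62 mm with a 23.0 mm hole. The three differ only in the hole. Point: its centre, on the hole's axis x (thin to thick way) at half thickness. Which one starts on the gauge and which two on the spare pegs varies.
- collar_b_centre (a point): White plastic bottle collar, a ring 16 mm thick, 35 g, tapering as the gauge does: leading face 68 mm across with a 35.0 mm hole, rear face (towards the gauge's thin end) 62 mm with a 29.0 mm hole. The three differ only in the hole. Point: its centre, on the hole's axis x (thin to thick way) at half thickness. Which one starts on the gauge and which two on the spare pegs varies.
- collar_c_centre (a point): White plastic bottle collar, a ring 16 mm thick, 35 g, tapering as the gauge does: leading face 68 mm across with a 41.0 mm hole, rear face (towards the gauge's thin end) 62 mm with a 35.0 mm hole. The three differ only in the hole. Point: its centre, on the hole's axis x (thin to thick way) at half thickness. Which one starts on the gauge and which two on the spare pegs varies.
- warmer: Bottle warmer: fixed white box 150 (x) x 200 (y) x 100 mm high; origin under its centre. Its click dial is on top at y = -50 mm. A feeding bottle fixed in its well at y = +52 mm is 62 mm in diameter and ends 34 mm above the top. Marks round the dial carry 0 to 5 dots.
- dial_grip (a point): On the vertical axis of the warmer's click dial, 122 mm above the table, half-way up its grip bar: grey plastic, 50 mm long (this point's x), 12 mm wide (y), reaching from 13 mm below to 12 mm above this point. The bar end with a white stroke, at -x, is the pointer. The dial's disc below the bar is 58 mm in diameter.
- dial (a joint): Turn of the dial, rad, growing clockwise seen from above. It clicks into a detent every 0.4 rad: 0 is no dot, 0.4 one dot, 0.8 two, 1.2 three, 1.6 four, 2.0 five; stops at -0.1 and 2.1. A click takes about 0.09 N m; let go within 0.1 rad of a mark it settles there. Starts at no dot or one dot.
- spoon: Bystander: heat-sensing plastic spoon, 150 mm long, lying flat.
- bottle: Bystander: clear feeding bottle, 56 mm in diameter, 160 mm high, standing behind the gauge; origin under its base.
- jar: Bystander: small glass jar, 44 mm in diameter, 55 mm high, standing on the gauge's base beside the taper; origin under its base.
- cup: Bystander: white plastic cup, 70 mm in diameter, 75 mm high, standing behind the warmer; origin under its base.
There are look-alikes about, which are no part of the job. Leave any blue, orange or purple look-alike of the part that bears collar_b_centre alone.

How it is judged:
By the outcome, as a careful person would: the job done as asked, in the order asked, and still so for the second after the job is handed in, with the robot touching nothing.
It also fails if it takes over 64 s, if anything falls off the work surface, if the arm or the gripper's body presses on something with over 40 N, if the wrist force passes 120 N, or if a joint passes its speed limit or range.

## Working session

There is one attempt and no reset: what is moved stays moved. The work goes in short steps, Python scripts to look and compute and a tool call to move; the robot and the scene stay as the last step left them, time stands still between calls to the robot, and variables do not carry over. Pictures are saved under pics/ and viewed, and the job is handed in when it is done.

Besides the shell and the picture viewer there is one more tool, called as name([rows], argument=value, ...), one row to a line, values as JSON. play_rows: Moves the arm, as the interface text tells. Its arguments: {"type":"object","properties":{"deltas":{"type":"array"},"grip":{"type":"number"}},"required":["deltas"]}

```bash
mkdir -p pics; ls
cat > h.py <<'E'
import numpy as np, cv2
from plant import status, grab_frame, camera_params, ticket, boxes_of, outline_of, manip
def pt(cam,u,v,d,P=None):
    P=P or camera_params(cam); K=np.array(P['mtx']);T=np.array(P['world_from_camera'])
    c=np.array([(u-K[0,2])*d/K[0,0],-(v-K[1,2])*d/K[1,1],-d,1.]);return (T@c)[:3]
def cloud(cam,depth,P=None):
    P=P or camera_params(cam);K=np.array(P['mtx']);T=np.array(P['world_from_camera'])
    v,u=np.mgrid[:480,:640];d=depth
    c=np.stack([(u-K[0,2])*d/K[0,0],-(v-K[1,2])*d/K[1,1],-d,np.ones_like(d)],-1)
    return (c@T.T)[...,:3]
def proj(cam,p,P=None):
    P=P or camera_params(cam);K=np.array(P['mtx']);T=np.linalg.inv(np.array(P['world_from_camera']))
    c=T@np.append(p,1);return K[0,0]*c[0]/-c[2]+K[0,2],K[1,1]*-c[1]/-c[2]+K[1,2]
E
python3 - <<'E'
from h import *
s=status.state();print(s)
print(manip.grip_point_offset)
for c in ("side","top","wrist"):
    im,d=grab_frame(c);cv2.imwrite(f"pics/{c}0.png",im);np.savez(f"{c}0.npz",im=im,d=d);P=camera_params(c);print(c,P)
E
```

```text
pics
{'time': 0.0, 'joint_pos': array([ 1.02501094e+00,  5.33636442e-02,  1.61423360e+00, -4.01408860e-06,
        1.47599511e+00, -1.18998510e-01]), 'joint_vel': array([-8.07997465e-05, -3.41392108e-04,  9.54826989e-04, -5.54510343e-04,
       -2.18943155e-03,  3.50597482e-04]), 'joint_efforts': array([ 9.44128733e-04, -3.93686306e+01, -3.70179141e+01,  1.20095306e-04,
        7.04934428e-03, -1.90685569e-05]), 'tool_pos': array([0.25838315, 0.5683875 , 0.20819492]), 'tool_rot': array([-3.24368885e-04,  2.11777289e-01,  9.77317441e-01, -9.45778523e-04]), 'contact_force': array([-0.36259972, -0.43712166,  0.24845254]), 'ft_torque': array([-0.02693672, -0.01413723,  0.0421043 ]), 'gripper_width': 0.9979722554278769}
0.0187
side {'mtx': array([[523.6054487 ,   0.        , 320.21652322],
       [  0.        , 523.6054487 , 245.23543369],
       [  0.        ,   0.        ,   1.        ]]), 'world_from_camera': array([[ 0.97099224,  0.16115081, -0.17664789,  0.34886558],
       [-0.2385936 ,  0.70156498, -0.67147574, -0.88887885],
       [ 0.01572112,  0.6941448 ,  0.71966371,  0.9735609
[... 236 characters left out ...]
orld_from_camera': array([[ 0.0292775 ,  0.98896023, -0.14526007,  0.41997503],
       [-0.99955978,  0.02826796, -0.00900954, -0.06930329],
       [-0.00480387,  0.1454599 ,  0.98935249,  1.08199949],
       [ 0.        ,  0.        ,  0.        ,  1.        ]])}
wrist {'mtx': array([[338.0807066 ,   0.        , 314.33289614],
       [  0.        , 338.0807066 , 238.98178852],
       [  0.        ,   0.        ,   1.        ]]), 'world_from_camera': array([[ 0.41385897, -0.8771748 , -0.24348535,  0.19640735],
       [ 0.91033693,  0.39797858,  0.11357695,  0.59644074],
       [-0.00272489, -0.26865855,  0.96323162,  0.37332808],
       [ 0.        ,  0.        ,  0.        ,  1.        ]])}
```

View pics/side0.png

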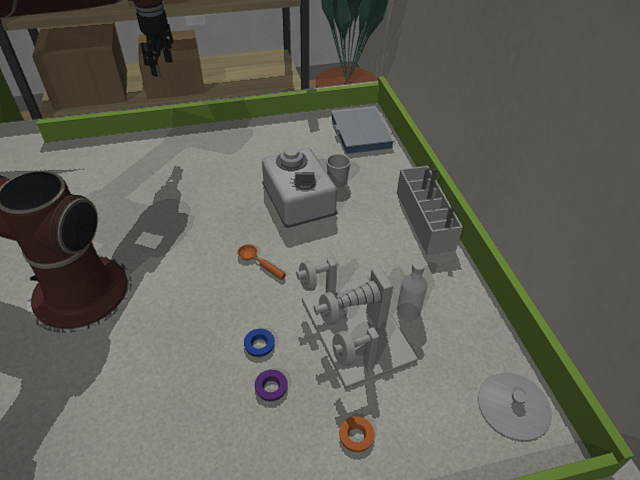

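View pics/top0.png

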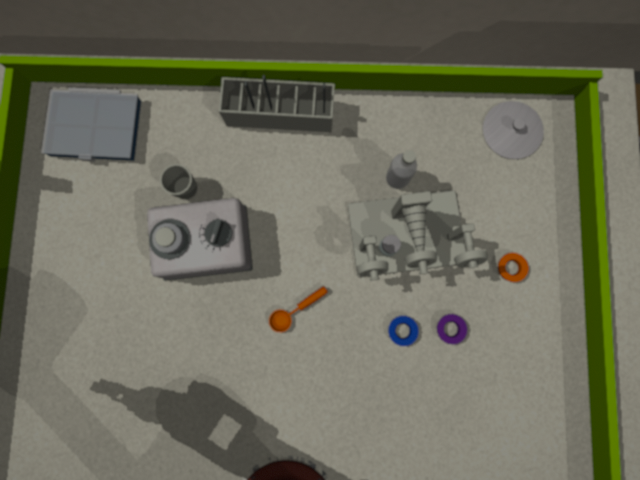

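View pics/wrist0.png

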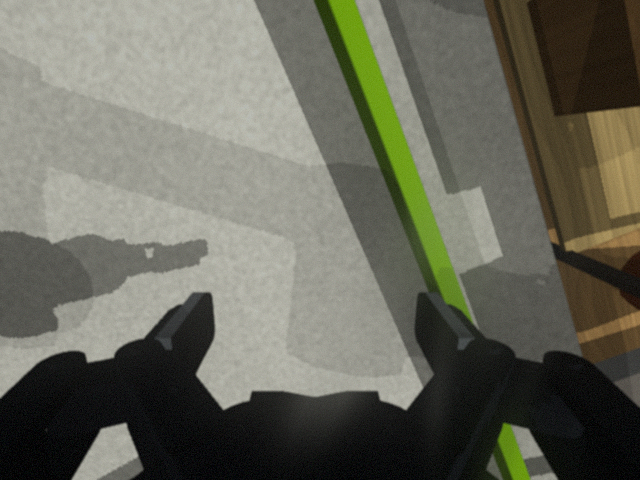

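Run:
```python
from h import *
a=np.load('side0.npz')['im'];b=np.load('top0.npz')['im']
x=cv2.resize(a[240:400,280:440],(600,600),interpolation=cv2.INTER_CUBIC);cv2.imwrite('pics/z1.png',x)
x=cv2.resize(b[170:290,340:500],(800,600),interpolation=cv2.INTER_CUBIC);cv2.imwrite('pics/z2.png',x)
x=cv2.resize(a[140:230,250:350],(660,594),interpolation=cv2.INTER_CUBIC)
y=cv2.resize(b[190:285,140:260],(750,594),interpolation=cv2.INTER_CUBIC)
cv2.imwrite('pics/z3.png',x);cv2.imwrite('pics/z4.png',y)
for c in('side','top'):
  for n in('collar_a_centre','gauge_start','gauge_tip','gauge_end','peg_left','peg_right','dial_grip','warmer','jar'):
    try: r=boxes_of(c,n)
    except Exception as e: r=[];print(n,e)
    print(c,n,[(np.round(q['box']).astype(int).tolist(),round(q['confidence'],2)) for q in r[:6]])
```

```text
side collar_a_centre [([334, 333, 356, 368], 0.9)]
side gauge_start []
side gauge_tip [([300, 258, 417, 388], 0.66)]
side gauge_end [([298, 258, 417, 390], 0.84)]
side peg_left [([300, 258, 419, 388], 0.73), ([296, 265, 316, 292], 0.33)]
side peg_right [([395, 260, 428, 319], 0.67), ([296, 260, 417, 384], 0.62)]
side dial_grip [([293, 172, 317, 192], 0.77)]
side warmer [([263, 145, 339, 224], 0.93), ([293, 259, 416, 390], 0.48)]
side jar [([335, 291, 350, 321], 0.63)]
top collar_a_centre [([455, 248, 490, 266], 0.82)]
top gauge_start [([348, 192, 476, 276], 0.73)]
top gauge_tip [([348, 192, 479, 282], 0.64)]
top gauge_end [([350, 195, 477, 279], 0.8)]
top peg_left [([350, 194, 475, 275], 0.44)]
top peg_right []
top dial_grip [([200, 217, 234, 247], 0.67), ([404, 254, 442, 269], 0.65), ([380, 237, 403, 257], 0.3)]
top warmer [([147, 194, 254, 278], 0.76)]
top jar [([380, 236, 404, 253], 0.75)]
```

View pics/z1.png

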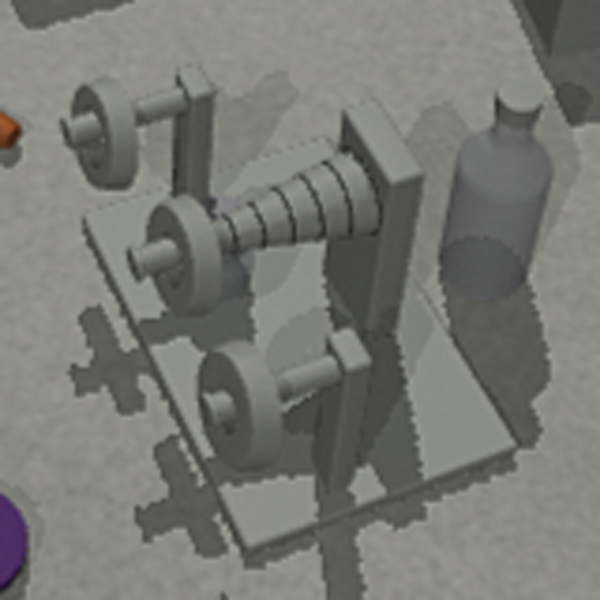

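View pics/z2.png

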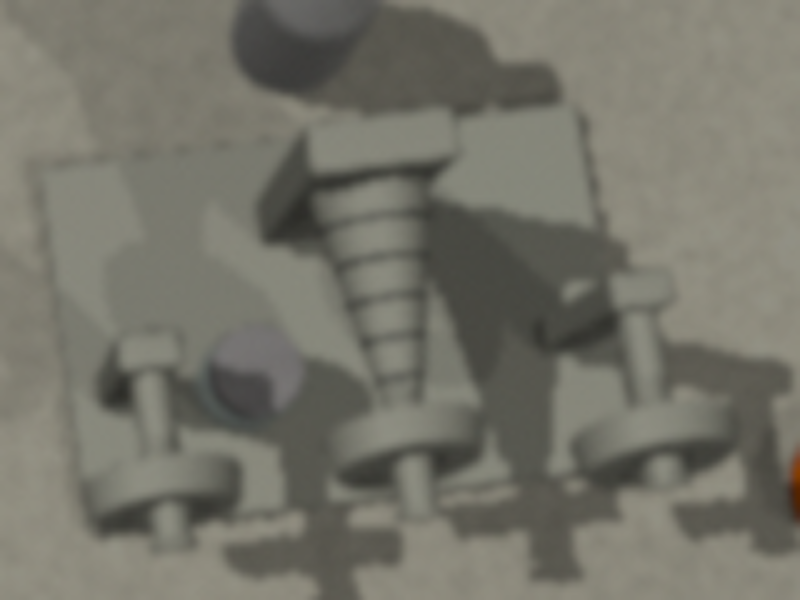

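View pics/z3.png

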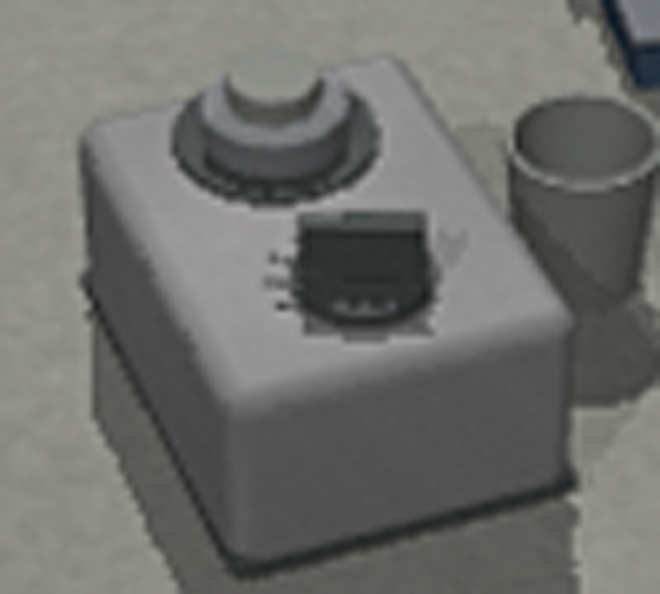

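View pics/z4.png

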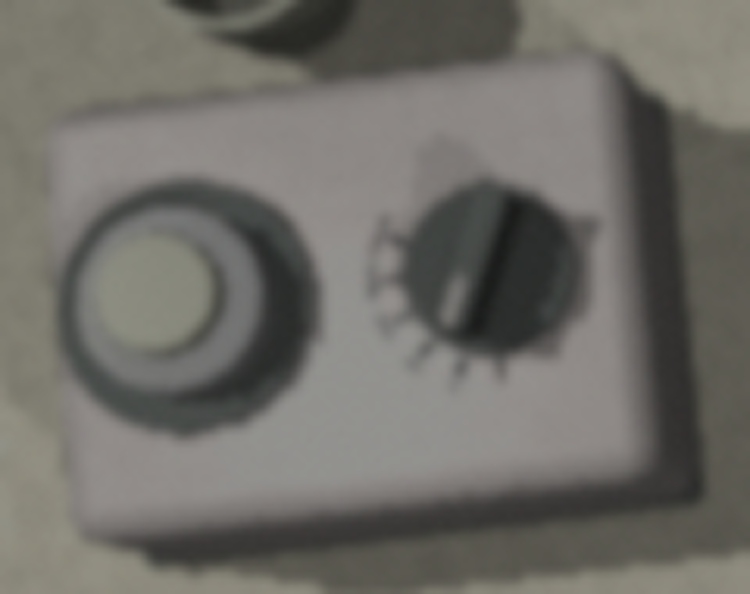

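```bash
cat > fit.py <<'E'
from h import *
from scipy.optimize import least_squares
def model(L,R):
    # L along axis from gauge_start -> signed surf dist for gauge
    r=np.interp(L,[-57,-53,-52.9,-10,0,80],[10,10,8,8,10,25]);return R-r
for c in('side','top'):
    z=np.load(c+'0.npz');C=cloud(c,z['d'])*1000
    g=C.reshape(-1,3)
    tab=g[(g[:,2]<15)&(g[:,2]>-15)&(g[:,0]>300)&(g[:,0]<600)&(g[:,1]<100)&(g[:,1]>-100)];print(c,'table z',np.median(tab[:,2]),tab[:,2].std())
    m=(g[:,2]>100)&(g[:,2]<170)&(g[:,0]>350)&(g[:,0]<800)&(g[:,1]<-100)&(g[:,1]>-500)
    p=g[m];print(len(p),p.min(0),p.max(0))
    up=p[p[:,2]>152];print('upright top',np.median(up,0),len(up),up.min(0),up.max(0))
    np.save(c+'_g.npy',p)
    def res(q,ret=False):
        x0,y0,a,dz=q
        e=np.array([np.cos(a),np.sin(a)]);d=p[:,:2]-[x0,y0];L=d@e;T=d@[-e[1],e[0]]
        R=np.hypot(T,p[:,2]-120-dz);s=(L>4)&(L<76)&(np.abs(T)<32)&(p[:,2]<148)
        if ret:return L,T,R,s
        return np.where(s,model(L,R),12)
    best=None
    for ang in(-.25,-.1,0,.1,.25):
        u=np.median(up,0);q0=[u[0]-91*np.cos(ang),u[1]-91*np.sin(ang),ang,0]
        r=least_squares(res,q0,loss='soft_l1',f_scale=2,diff_step=1e-3)
        if best is None or r.cost<best.cost:best=r
    L,T,R,s=res(best.x,True);print(c,best.x,best.cost,s.sum(),np.abs(model(L,R)[s]).mean())
E
python3 fit.py
```

```text
side table z -0.324212331086815 3.044563238221234
3774 [ 487.99588717 -397.57576157  100.029874  ] [ 759.79757089 -136.53750628  164.01660361]
upright top [ 653.68437911 -240.71515042  159.03091696] 387 [ 635.61439219 -277.80650357  152.03266705] [ 749.18723755 -216.73855634  164.01660361]
side [ 5.67654079e+02 -2.60756444e+02  1.83821742e-01  1.10740868e+00] 63488.92103647646 719 1.8313749640309667
top table z -5.3345994732723057e-05 2.7233247316085847
3663 [ 488.31549702 -395.12497987  100.01154542] [ 759.93174211 -132.76330358  164.71189225]
upright top [ 653.89412709 -237.41603504  159.5875639 ] 486 [ 635.6461461  -275.86226449  152.36278304] [ 747.28178594 -215.74687223  164.71189225]
top [ 5.65853552e+02 -2.59368933e+02  1.59549390e-01  1.21671715e+00] 60993.25092360717 703 1.3442946870223937
```

Run:
```python
from h import *
for c in('side','top'):
    p=np.load(c+'_g.npy')
    u=p[(p[:,2]>154)&(p[:,0]<690)];r=cv2.minAreaRect(u[:,:2].astype(np.float32));print(c,r)
    # axis by slices of the taper & necks
    e0=np.array([np.cos(.17),np.sin(.17)]);o=np.array([566,-259.5])
    d=p[:,:2]-o;L=d@e0;T=d@[-e0[1],e0[0]]
    for l in range(-75,86,10):
        s=(abs(L-l)<5)&(abs(T)<32)&(p[:,2]<152);q=T[s]
        if s.sum()>5:print(l,s.sum(),np.percentile(q,[3,97]).round(1),np.percentile(p[s,2],97).round(1), 'T at top',np.median(q[p[s,2]>np.percentile(p[s,2],80)]).round(1))
```

```text
side ((650.264892578125, -247.2073974609375), (22.603240966796875, 60.27980041503906), 6.799023628234863)
-65 26 [-6.9  8.7] 130.9 T at top 1.2
-55 37 [-7.4  6. ] 130.8 T at top 1.2
-45 85 [-27.2  27.3] 128.8 T at top -0.4
-35 218 [-29.6  25.5] 143.3 T at top -1.8
-25 126 [-31.2  21.7] 145.5 T at top -0.9
-15 24 [-11.6  12.1] 143.6 T at top 4.9
-5 51 [-9.5  5.7] 130.6 T at top 1.1
5 63 [-11.8  10. ] 134.2 T at top -1.0
15 66 [-13.    8.1] 135.3 T at top -1.0
25 83 [-15.7   9.9] 138.3 T at top -0.6
35 85 [-18.3  10. ] 138.9 T at top -0.2
45 94 [-19.3  13.8] 140.3 T at top -1.6
55 102 [-21.   12.8] 142.1 T at top -1.8
65 117 [-23.2  14.2] 144.3 T at top -2.7
75 174 [-30.7  25.7] 150.5 T at top -1.0
85 64 [-31.4 -28. ] 150.3 T at top -29.8
top ((650.1213989257812, -245.9300079345703), (22.56500244140625, 60.453914642333984), 8.638070106506348)
-65 17 [-5.9 10.8] 130.2 T at top 2.0
-55 39 [-5.6  9.4] 132.2 T at top 1.3
-45 92 [-26.4  27.7] 128.8 T at top 2.2
-35 175 [-26.   30.6] 144.6 T at top 1.3
-25 149 [-25.7  30.5] 145.5 T at top 1.3
-15 39 [-6.2 11.3] 144.4 T at top -0.7
-5 52 [-7.5 10.4] 131.3 T at top 2.0
5 60 [-9. 12.] 133.7 T at top 1.2
15 66 [-10.3  13.5] 135.7 T at top 0.6
25 83 [-14.7  15.1] 137.2 T at top -1.0
35 94 [-15.7  16.6] 139.2 T at top -0.2
45 99 [-16.8  18.8] 141.0 T at top -0.9
55 109 [-18.3  20.1] 143.7 T at top -1.6
65 117 [-20.   21.7] 145.0 T at top 2.4
75 122 [-29.4  29. ] 150.7 T at top 3.7
85 22 [28.4 29.4] 147.9 T at top 29.1
```

play_rows([
  [[0.03,-0.06,0.06],0.17],
  [[0.07,-0.12,0.1],0.34],
  [[0.11,-0.18,0.1],0.5],
  [[0.14,-0.24,0.1],0.6],
  [[0.17,-0.3,0.1],0.6],
])

```text
time: 1.68
tool_pos: [0.4016, 0.3204, 0.3077]
tool_rot: [0.001, -0.087, 0.996, 0.0]
contact_force: [0.1, 0.8, 0.2]
gripper_width: 0.999
```

play_rows([
  [[0.01,-0.06,0.02],0],
  [[0.02,-0.12,0.02],0],
  [[0.02,-0.17,0.02],0],
  [[0.02,-0.17,0.02],0],
])

```text
time: 2.17
tool_pos: [0.421, 0.1494, 0.3272]
tool_rot: [0.001, -0.084, 0.996, -0.0]
contact_force: [-0.7, 0.4, 0.6]
gripper_width: 1.002
```

Run:
```python
from h import *
P=camera_params('wrist');im,d=grab_frame('wrist');cv2.imwrite('pics/w1.png',im);np.savez('w1.npz',im=im,d=d,T=P['world_from_camera'],K=P['mtx'])
print(status.state()['tool_pos'])
```

```text
[0.42085732 0.1508618  0.32709232]
```

View pics/w1.png

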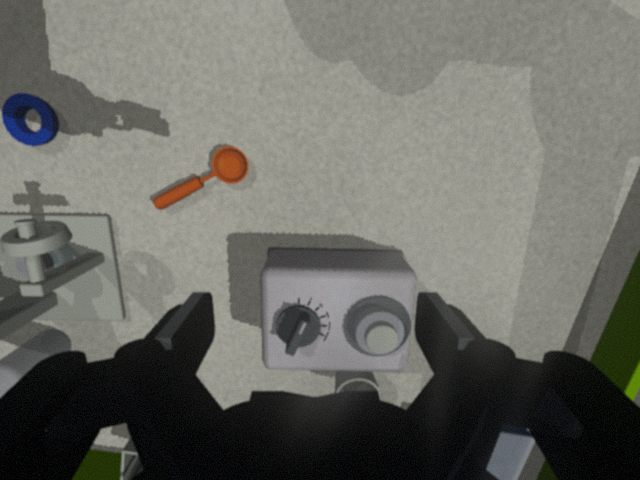

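Run:
```python
from h import *
z=np.load('w1.npz');im=z['im']
cv2.imwrite('pics/w1z.png',cv2.resize(im[280:370,250:350],(660,594),interpolation=cv2.INTER_CUBIC))
C=cloud('wrist',z['d'],dict(mtx=z['K'],world_from_camera=z['T']))*1000
for c,(u0,v0,u1,v1) in (('w',(262,265,415,370)),):
    g=C[v0:v1,u0:u1].reshape(-1,3);top=g[(abs(g[:,2]-100)<4)];r=cv2.minAreaRect(top[:,:2].astype(np.float32));print(r,np.median(g[:,2]))
    D=C[300:355,270:325].reshape(-1,3);b=D[D[:,2]>126];print(len(b),b.mean(0),cv2.minAreaRect(b[:,:2].astype(np.float32)))
for c in('top','side'):
    g=cloud(c,np.load(c+'0.npz')['d']).reshape(-1,3)*1000
    g=g[(g[:,0]>350)&(g[:,0]<700)&(g[:,1]>30)&(g[:,1]<350)]
    top=g[(abs(g[:,2]-100)<5)];print(c,len(top),cv2.minAreaRect(top[:,:2].astype(np.float32)),np.percentile(top,[1,99],axis=0))
    for k,(lo,hi) in {'bar':(126,136)}.items():
        b=g[(g[:,2]>lo)&(g[:,2]<hi)];print(len(b))
        _,_,st,cen=cv2.connectedComponentsWithStats(np.zeros((2,2),np.uint8))
        lab=b[:,1];b1=b[b[:,1]<b[:,1].mean()];print(b1.mean(0),cv2.minAreaRect(b1[:,:2].astype(np.float32)),len(b1))
```

```text
((569.0467529296875, 203.09188842773438), (144.334228515625, 193.48190307617188), 8.380775451660156) 100.11283055941261
423 [570.71267784 153.33131805 139.1489855 ] ((476.9137878417969, 151.70884704589844), (247.48809814453125, 23.587574005126953), 1.1096867322921753)
top 4693 ((569.85546875, 201.569580078125), (145.4512939453125, 196.9796142578125), 8.710041999816895) [[492.95475446 104.70245699  95.35792623]
 [647.24665735 300.46083967 104.59855242]]
429
[577.87081815 152.97669223 132.66249257] ((577.7057495117188, 153.89801025390625), (12.993881225585938, 49.82794952392578), 75.21981048583984) 151
side 1756 ((570.2296752929688, 198.95797729492188), (146.37667846679688, 204.06407165527344), 8.593733787536621) [[492.943209   103.26628559  95.27773513]
 [646.69799889 297.24137805 104.60883218]]
216
[578.58965595 151.55612938 131.8385246 ] ((576.9683227539062, 153.10946655273438), (16.209758758544922, 48.93040084838867), 77.23841857910156) 92
```

View pics/w1z.png

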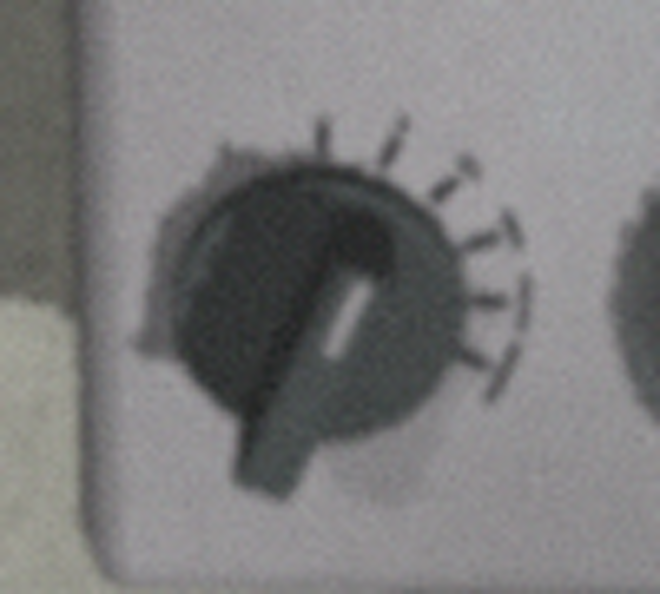

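play_rows([
  [[0.02,-0.06,0],0],
  [[0.04,-0.12,0],0],
  [[0.05,-0.18,0],0],
  [[0.06,-0.24,0],0],
  [[0.06,-0.3,0],0],
])

```text
time: 2.85
tool_pos: [0.4815, -0.1487, 0.3265]
tool_rot: [0.0, -0.088, 0.996, 0.0]
contact_force: [0.3, 0.1, 0.7]
gripper_width: 1.001
```

play_rows([
  [[0,-0.06,0],0],
  [[0,-0.11,0],0],
  [[0,-0.11,0],0],
  [[0,-0.11,0],0],
], grip=0)

```text
time: 3.35
tool_pos: [0.4813, -0.2568, 0.3265]
tool_rot: [-0.0, -0.087, 0.996, 0.001]
contact_force: [-0.2, -0.5, 0.4]
gripper_width: 0.498
```

Run:
```python
from h import *
P=camera_params('wrist');im,d=grab_frame('wrist');cv2.imwrite('pics/w2.png',im);np.savez('w2.npz',im=im,d=d,T=P['world_from_camera'],K=P['mtx'])
s=status.state();print(s['tool_pos'],s['tool_rot'],s['gripper_width'])
```

```text
[ 0.48134355 -0.25648515  0.32676177] [ 7.55617670e-05 -8.75877121e-02  9.96156776e-01  2.52970247e-04] 0.4986264641041243
```

View pics/w2.png

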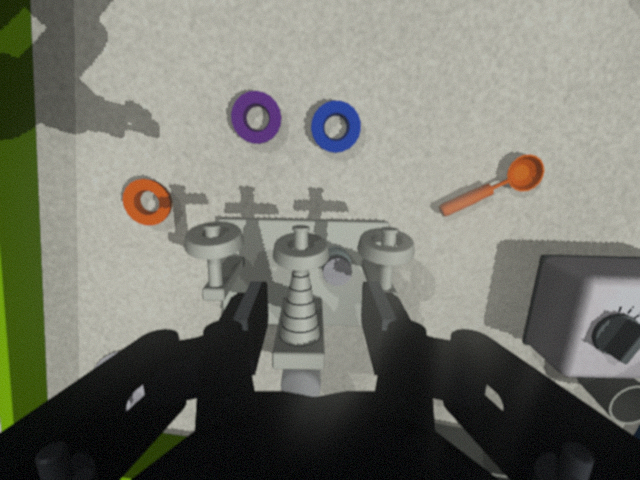

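Run:
```python
from h import *
z=np.load('w2.npz');im=z['im'];P=dict(mtx=z['K'],world_from_camera=z['T'])
cv2.imwrite('pics/w2z.png',cv2.resize(im[210:370,180:420],(795,530),interpolation=cv2.INTER_CUBIC))
C=cloud('wrist',z['d'],P)*1000
g=C[205:365,270:340].reshape(-1,3)
u=g[(g[:,2]>154)&(g[:,2]<166)];print(len(u),np.median(u,0),cv2.minAreaRect(u[:,:2].astype(np.float32)))
p=g[g[:,2]>100]
a=.15;e0=np.array([np.cos(a),np.sin(a)]);o=np.array([561,-259.])
d=p[:,:2]-o;L=d@e0;T=d@[-e0[1],e0[0]]
for l in range(-65,86,8):
    s=(abs(L-l)<4)&(abs(T)<36)&(p[:,2]<153);q=T[s]
    if s.sum()>5:print(l,s.sum(),np.percentile(q,[2,98]).round(1),np.percentile(q,[2,98]).mean().round(1),np.percentile(p[s,2],98).round(1))
```

```text
781 [ 644.46173385 -247.55605915  159.61415852] ((646.4878540039062, -247.09539794921875), (17.879180908203125, 59.49313735961914), 9.695672035217285)
-57 123 [-10.5   8.1] -1.2 130.9
-49 96 [-8.6  6. ] -1.3 129.0
-41 279 [-28.9  27.1] -0.9 128.8
-33 663 [-30.   28.9] -0.5 143.5
-25 388 [-31.7  29.5] -1.1 145.0
-17 228 [-29.   27.1] -0.9 144.9
-9 50 [-9.3  6.9] -1.2 129.8
-1 128 [-10.5   9.2] -0.6 131.5
7 139 [-12.7  10.6] -1.1 132.8
15 160 [-13.9  11.9] -1.0 134.3
23 177 [-15.   13.3] -0.9 135.9
31 195 [-16.2  14.7] -0.8 137.2
39 204 [-17.3  16.1] -0.6 138.7
47 231 [-19.6  17.5] -1.1 140.4
55 238 [-20.6  18.9] -0.9 141.5
63 262 [-22.2  20.3] -1.0 143.4
71 259 [-23.2  21.7] -0.7 144.5
79 600 [-29.9  28.4] -0.8 152.4
```

View pics/w2z.png

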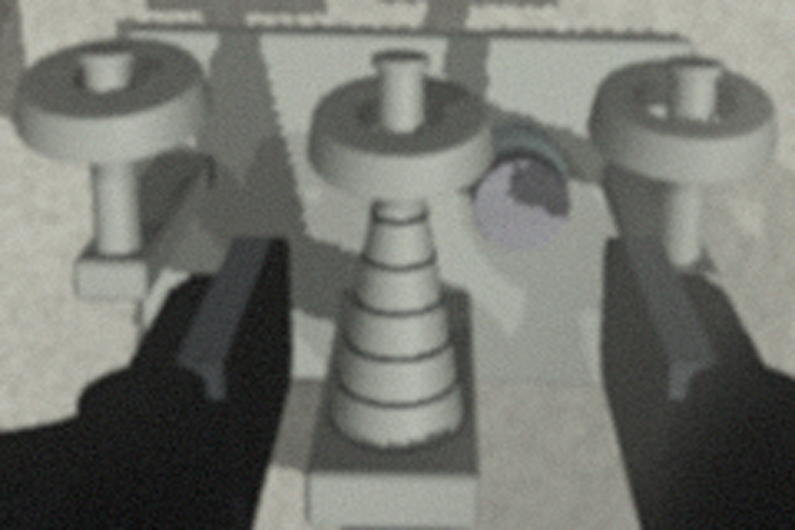

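play_rows([
  [[0.02,-0.0125,-0.04],-0.022],
  [[0.02,-0.0125,-0.09],-0.022],
  [[0.02,-0.0125,-0.14],-0.022],
  [[0.02,-0.0125,-0.14],-0.022],
])

```text
time: 3.9
tool_pos: [0.4986, -0.267, 0.1819]
tool_rot: [-0.004, -0.077, 0.997, 0.003]
contact_force: [0.6, -0.6, 0.3]
gripper_width: 0.499
```

Run:
```python
from h import *
s=status.state();print(s['tool_pos'],s['tool_rot'],s['contact_force'])
P=camera_params('wrist');im,d=grab_frame('wrist');cv2.imwrite('pics/w3.png',im);im,d=grab_frame('side');cv2.imwrite('pics/s3.png',cv2.resize(im[220:400,240:440],(666,600),interpolation=cv2.INTER_CUBIC))
```

```text
[ 0.49857442 -0.26696706  0.18192742] [-0.00358727 -0.07673836  0.99703972  0.00318755] [ 0.64835488 -0.61432738  0.29270205]
```

View pics/w3.png

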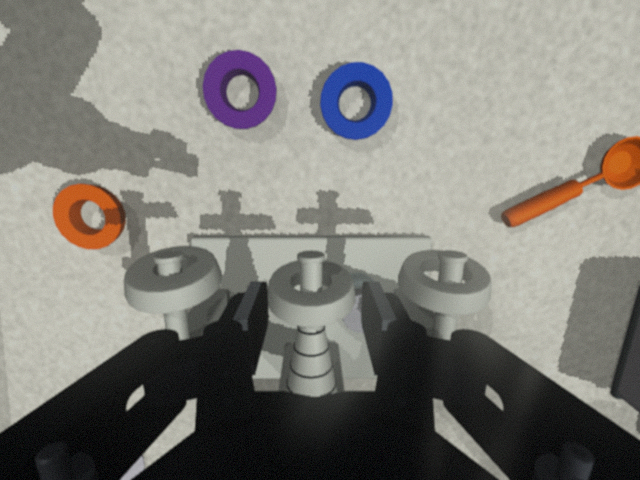

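View pics/s3.png

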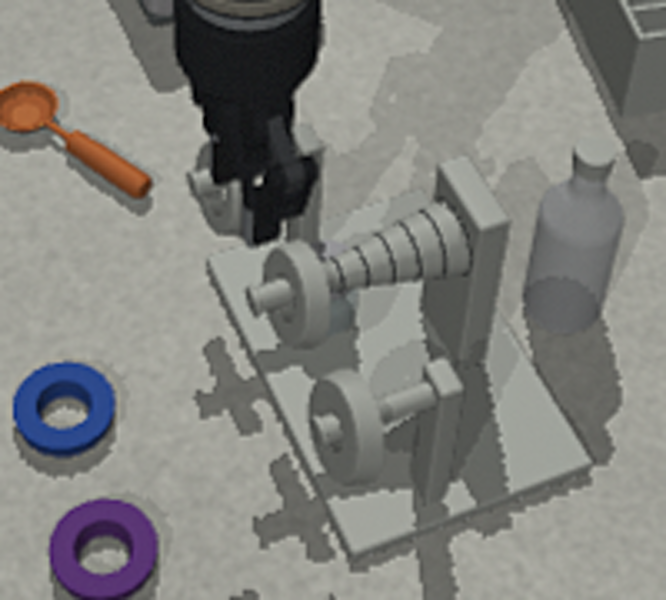

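play_rows([
  [[0,0,-0.03],0],
  [[0,0,-0.06],0],
  [[0,0,-0.0935],0],
  [[0,0,-0.0935],0],
  [[0,0,-0.0935],0],
])

```text
time: 4.62
tool_pos: [0.5026, -0.2716, 0.0968]
tool_rot: [0.002, -0.076, 0.997, -0.002]
contact_force: [-0.0, -0.3, 0.6]
gripper_width: 0.497
```

Run:
```python
from h import *
s=status.state();print(s['tool_pos'],s['tool_rot'],s['contact_force'])
P=camera_params('wrist');im,d=grab_frame('wrist');cv2.imwrite('pics/w4.png',im);im,d=grab_frame('side');cv2.imwrite('pics/s4.png',cv2.resize(im[240:380,280:440],(685,600),interpolation=cv2.INTER_CUBIC))
```

```text
[ 0.50264936 -0.2716183   0.09684648] [ 0.00201091 -0.07571152  0.99712632 -0.00167902] [-0.0192806  -0.31953468  0.60152144]
```

View pics/w4.png

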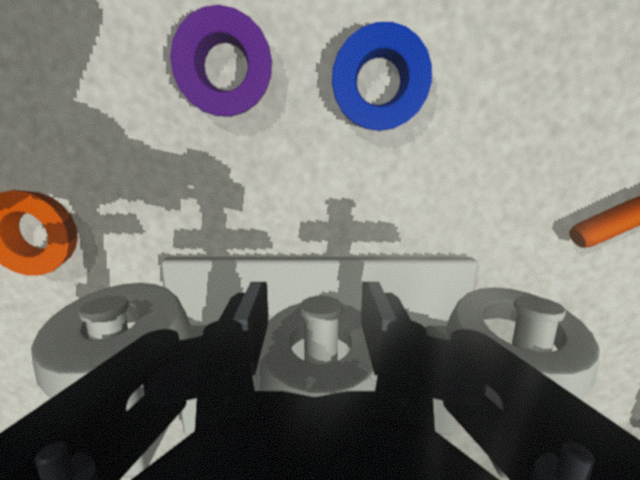

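View pics/s4.png

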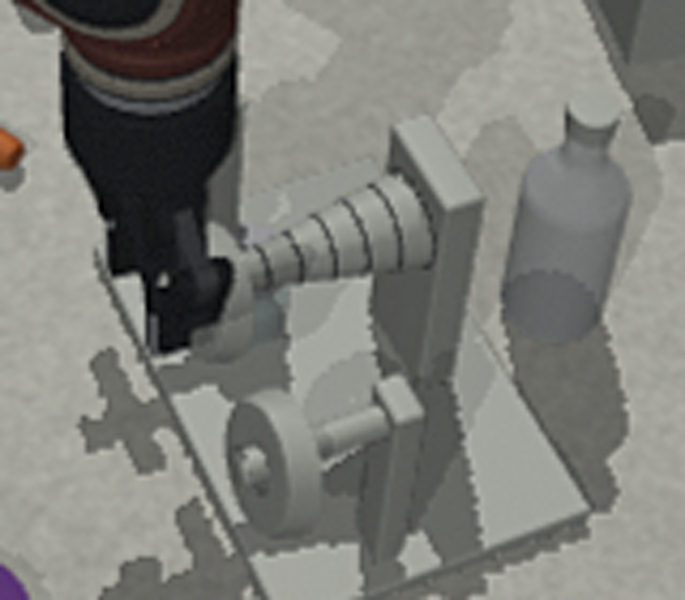

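play_rows([
  [[0,0.002,-0.002],0],
  [[0,0.002,-0.002],0],
])

```text
time: 4.97
tool_pos: [0.5009, -0.2685, 0.0918]
tool_rot: [0.0, -0.076, 0.997, -0.0]
contact_force: [0.4, -0.8, 0.3]
gripper_width: 0.502
```

Run:
```python
from h import *
s=status.state();print(s['tool_pos'],s['tool_rot'],s['contact_force'],s['ft_torque'])
P=camera_params('wrist');im,d=grab_frame('wrist');cv2.imwrite('pics/w5.png',cv2.resize(im[260:400,200:440],(800,467),interpolation=cv2.INTER_CUBIC));print(np.array(P['world_from_camera']).round(3))
for v in (310,330,350,370):print(v,d[v,230:400:10].round(3))
```

```text
[ 0.50086892 -0.26847198  0.09176319] [ 2.40829515e-04 -7.56383634e-02  9.97135267e-01 -2.00233429e-04] [ 0.4299303  -0.76517178  0.29938074] [-0.00812992 -0.06141988  0.01152368]
[[-0.151 -0.952 -0.266  0.433]
 [ 0.989 -0.146 -0.04  -0.279]
 [-0.001 -0.269  0.963  0.257]
 [ 0.     0.     0.     1.   ]]
310 [0.13  0.122 0.121 0.132 0.271 0.27  0.185 0.151 0.15  0.151 0.151 0.186
 0.269 0.27  0.129 0.121 0.121]
330 [0.106 0.107 0.116 0.133 0.171 0.173 0.172 0.147 0.146 0.146 0.149 0.172
 0.172 0.173 0.13  0.116 0.107]
350 [0.097 0.089 0.118 0.133 0.16  0.159 0.279 0.149 0.147 0.148 0.152 0.177
 0.16  0.159 0.13  0.118 0.088]
370 [0.079 0.078 0.079 0.15  0.149 0.15  0.149 0.153 0.149 0.15  0.151 0.15
 0.15  0.149 0.151 0.08  0.079]
```

View pics/w5.png

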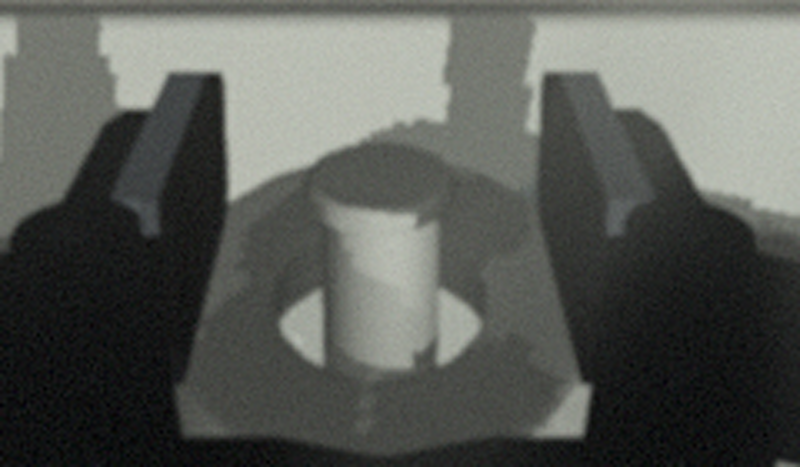

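play_rows([
  [[0,0,0],0],
  [[0.0059,0.0009,0],0],
  [[0.0119,0.0018,0],0],
  [[0.0178,0.0027,0],0],
  [[0.0237,0.0037,0],0],
], grip=-0.12)

```text
time: 5.65
tool_pos: [0.5249, -0.2647, 0.0912]
tool_rot: [-0.0, -0.076, 0.997, 0.0]
contact_force: [-0.1, 0.0, 0.5]
gripper_width: 0.442
```

play_rows([
  [[0.0059,0.0009,0],0],
  [[0.0119,0.0018,0],0],
  [[0.0178,0.0027,0],0],
  [[0.0237,0.0037,0],0],
])

```text
time: 6.15
tool_pos: [0.5485, -0.2611, 0.0913]
tool_rot: [0.0, -0.075, 0.997, -0.0]
contact_force: [-0.1, -1.4, 0.1]
gripper_width: 0.437
```

Run:
```python
from h import *
s=status.state();print(s['tool_pos'],s['tool_rot'],s['contact_force'],s['ft_torque'])
for c in('side','top'):
    im,d=grab_frame(c);np.savez(c+'6.npz',im=im,d=d)
    v=im[240:380,280:440] if c=='side' else im[170:290,340:500]
    cv2.imwrite('pics/%s6.png'%c,cv2.resize(v,(685,600) if c=='side' else (800,600),interpolation=cv2.INTER_CUBIC))
P=camera_params('wrist');im,d=grab_frame('wrist');cv2.imwrite('pics/w6.png',cv2.resize(im[260:400,200:440],(800,467),interpolation=cv2.INTER_CUBIC))
```

```text
[ 0.54847971 -0.26107548  0.09133325] [ 1.61098844e-05 -7.54999736e-02  9.97145803e-01 -3.08885804e-05] [-0.12710256 -1.36827687  0.09084658] [-0.05222739  0.08061953  0.07333425]
```

View pics/side6.png

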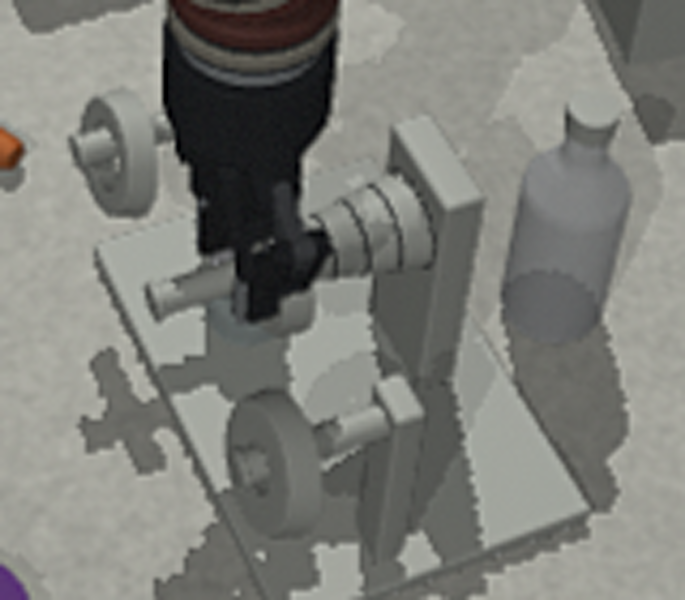

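View pics/top6.png

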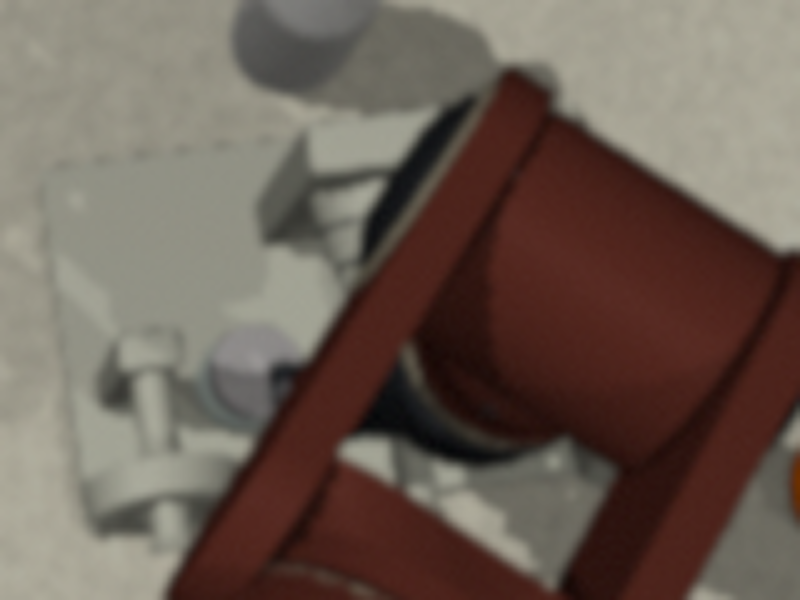

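View pics/w6.png

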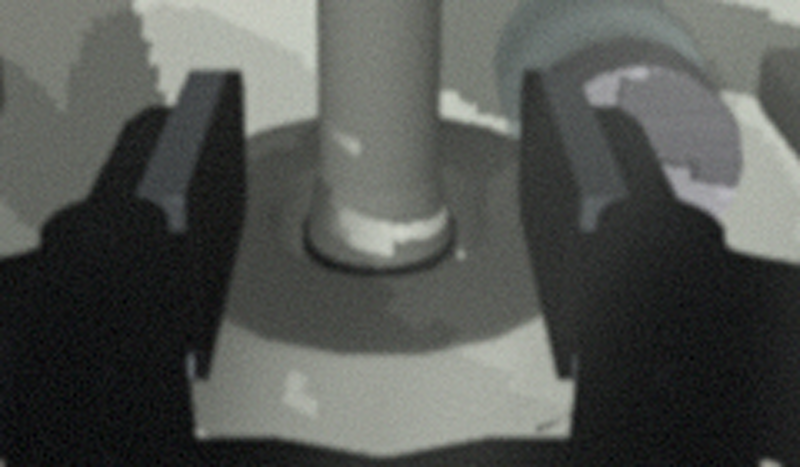

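play_rows([
  [[0.004,0.0006,0],0],
  [[0.008,0.0012,0],0],
  [[0.0119,0.0018,0],0],
  [[0.0148,0.0023,0],0],
])

```text
time: 6.8
tool_pos: [0.5632, -0.2588, 0.0913]
tool_rot: [0.0, -0.076, 0.997, -0.0]
contact_force: [-1.1, -0.1, -0.2]
gripper_width: 0.438
```

play_rows([
  [[0.002,0.0003,0],0],
  [[0.004,0.0006,0],0],
  [[0.004,0.0006,0],0],
])

```text
time: 7.18
tool_pos: [0.567, -0.2582, 0.0913]
tool_rot: [0.0, -0.076, 0.997, -0.0]
contact_force: [0.5, 0.2, -0.8]
gripper_width: 0.443
```

play_rows([
  [[0.002,0.0003,0],0],
  [[0.004,0.0006,0],0],
  [[0.004,0.0006,0],0],
])

```text
time: 7.55
tool_pos: [0.5711, -0.2576, 0.0913]
tool_rot: [0.0, -0.076, 0.997, -0.0]
contact_force: [-0.3, 0.4, 0.6]
gripper_width: 0.439
```

play_rows([
  [[0.001,0.0002,0],0],
  [[0.001,0.0002,0],0],
])

```text
time: 7.8
tool_pos: [0.5719, -0.2574, 0.0913]
tool_rot: [0.0, -0.076, 0.997, -0.0]
contact_force: [0.5, -0.1, -0.6]
gripper_width: 0.441
```

play_rows([
  [[0.001,0.0002,0],0],
  [[0.001,0.0002,0],0],
])

```text
time: 8.05
tool_pos: [0.5729, -0.2572, 0.0913]
tool_rot: [-0.0, -0.076, 0.997, 0.0]
contact_force: [-0.2, 0.0, 0.7]
gripper_width: 0.438
```

Run:
```python
from h import *
im,d=grab_frame('side');v=im[240:380,280:440]
cv2.imwrite('pics/s7.png',cv2.resize(v,(685,600),interpolation=cv2.INTER_CUBIC))
P=camera_params('wrist');im,d=grab_frame('wrist');cv2.imwrite('pics/w7.png',cv2.resize(im[260:400,200:440],(800,467),interpolation=cv2.INTER_CUBIC))
np.savez('w7.npz',im=im,d=d,T=P['world_from_camera'],K=P['mtx'])
```

```text
(no output)
```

View pics/s7.png

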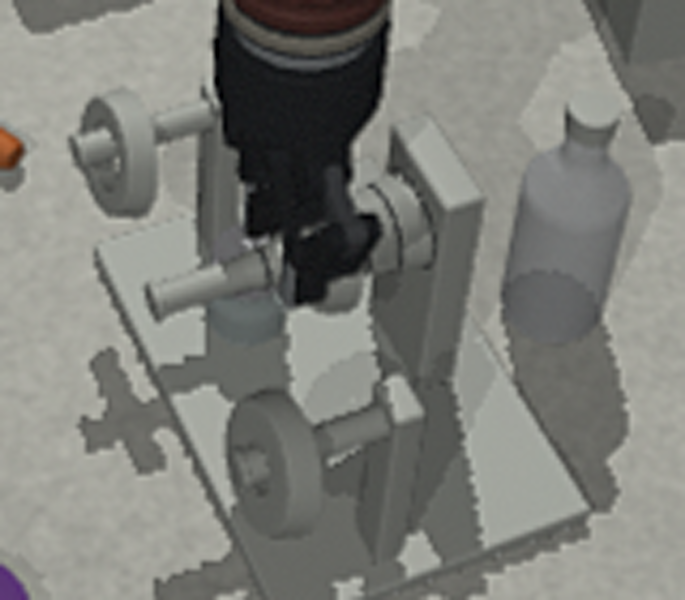

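View pics/w7.png

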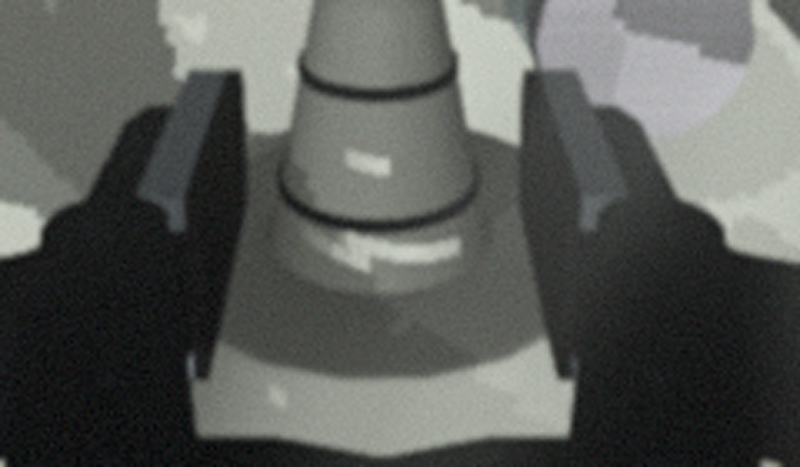

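play_rows([
  [[0.001,0.0002,0],0],
  [[0.001,0.0002,0],0],
])

```text
time: 8.4
tool_pos: [0.5735, -0.2571, 0.0913]
tool_rot: [-0.001, -0.076, 0.997, -0.0]
contact_force: [-3.4, 0.2, 1.7]
gripper_width: 0.44
```

play_rows([
  [[0.001,0.0001,0],0],
  [[0.001,0.0001,0],0],
])

```text
time: 8.65
tool_pos: [0.5738, -0.2571, 0.0913]
tool_rot: [-0.001, -0.076, 0.997, 0.0]
contact_force: [-6.2, -0.2, 3.6]
gripper_width: 0.439
```

play_rows([
  [[0.001,0.0002,0],0],
  [[0.001,0.0002,0],0],
])

```text
time: 8.9
tool_pos: [0.574, -0.257, 0.0913]
tool_rot: [-0.002, -0.076, 0.997, 0.0]
contact_force: [-8.7, -0.4, 5.0]
gripper_width: 0.442
```

play_rows([
  [[0.001,0.0002,0],0],
  [[0.002,0.0003,0],0],
  [[0.002,0.0003,0],0],
])

```text
time: 9.28
tool_pos: [0.5742, -0.257, 0.0914]
tool_rot: [-0.005, -0.076, 0.997, 0.0]
contact_force: [-16.1, -1.0, 8.9]
gripper_width: 0.435
```

Run:
```python
from h import *
s=status.state();print(s['tool_pos'],s['contact_force'],s['ft_torque'])
P=camera_params('wrist');im,d=grab_frame('wrist');cv2.imwrite('pics/w8.png',cv2.resize(im[260:400,200:440],(800,467),interpolation=cv2.INTER_CUBIC))
```

```text
[ 0.57416023 -0.25696865  0.09138741] [-16.14289769  -0.95647363   8.86662325] [-0.05965462  2.40178797  0.01821851]
```

View pics/w8.png

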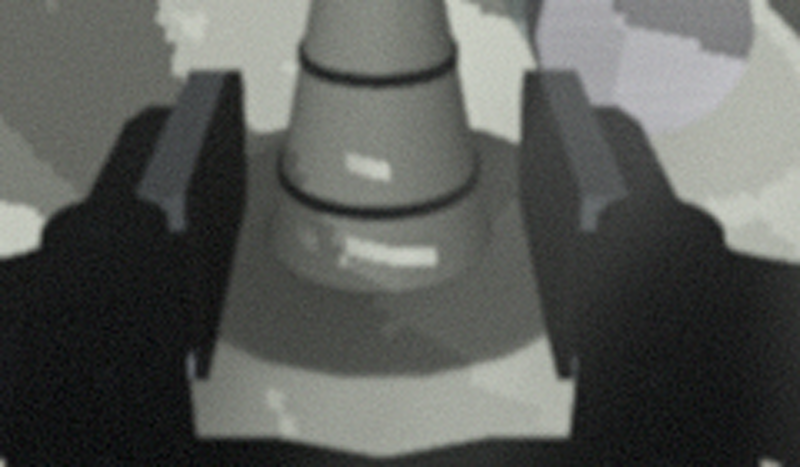

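play_rows([
  [[-0.003,-0.0005,0],0],
  [[-0.006,-0.0009,0],0],
  [[-0.02,-0.003,0],0],
  [[-0.04,-0.006,0],0],
  [[-0.04,-0.006,0.01],0],
])

```text
time: 9.95
tool_pos: [0.5361, -0.262, 0.1003]
tool_rot: [-0.001, -0.075, 0.997, 0.001]
contact_force: [0.1, 0.1, -0.2]
gripper_width: 0.439
```

play_rows([
  [[0,0,0.05],0],
  [[0,0,0.11],0],
  [[0,0,0.17],0],
  [[-0.02,0.02,0.2],0],
  [[-0.04,0.06,0.2],0],
])

```text
time: 10.58
tool_pos: [0.4993, -0.2032, 0.3068]
tool_rot: [0.004, -0.075, 0.997, -0.002]
contact_force: [-0.1, 0.8, 0.4]
gripper_width: 0.442
```

Run:
```python
from h import *
s=status.state();print(s['tool_pos'],s['contact_force'])
for c in('side','top'):
    im,d=grab_frame(c);np.savez(c+'9.npz',im=im,d=d)
    v=im[240:380,280:440] if c=='side' else im[170:290,340:500]
    cv2.imwrite('pics/%s9.png'%c,cv2.resize(v,(685,600) if c=='side' else (800,600),interpolation=cv2.INTER_CUBIC))
P=camera_params('wrist');im,d=grab_frame('wrist');cv2.imwrite('pics/w9.png',im);np.savez('w9.npz',im=im,d=d,T=P['world_from_camera'],K=P['mtx'])
C=cloud('wrist',d,P)*1000
p=C[150:420,200:450].reshape(-1,3)
p=p[(p[:,2]>100)&(p[:,2]<170)]
a=.153;e0=np.array([np.cos(a),np.sin(a)]);o=np.array([560.5,-260.])
dd=p[:,:2]-o;L=dd@e0;T=dd@[-e0[1],e0[0]]
for l in range(-12,66,3):
    q=(abs(L-l)<1.5)&(abs(T)<40)
    if q.sum()>4:print(l,q.sum(),np.percentile(T[q],[2,98]).round(1),np.percentile(p[q,2],98).round(1))
```

```text
[ 0.4993472  -0.20324471  0.306832  ] [-0.10911077  0.84717652  0.42567743]
-12 40 [-7.6  7.4] 129.1
-9 49 [-7.5  8.2] 130.4
-6 48 [-7.5  8.8] 129.5
-3 56 [-9.   9.4] 130.7
0 52 [-8.6 10. ] 131.1
3 59 [-10.1  10.6] 132.0
6 62 [-10.3  10.7] 132.3
9 65 [-10.1  11.3] 132.9
12 67 [-11.3  12.2] 133.0
15 69 [-11.5  12.7] 134.0
18 72 [-11.6  13.4] 134.2
21 157 [-26.6  27.8] 134.7
24 415 [-29.   29.9] 148.8
27 73 [-29.9  31.1] 150.4
30 65 [-29.7  31.9] 150.0
33 66 [-31.1  32.7] 149.1
36 64 [-31.7  32.9] 148.9
39 26 [-28.2  31.8] 147.5
63 5 [21.2 22.1] 121.6
```

View pics/side9.png

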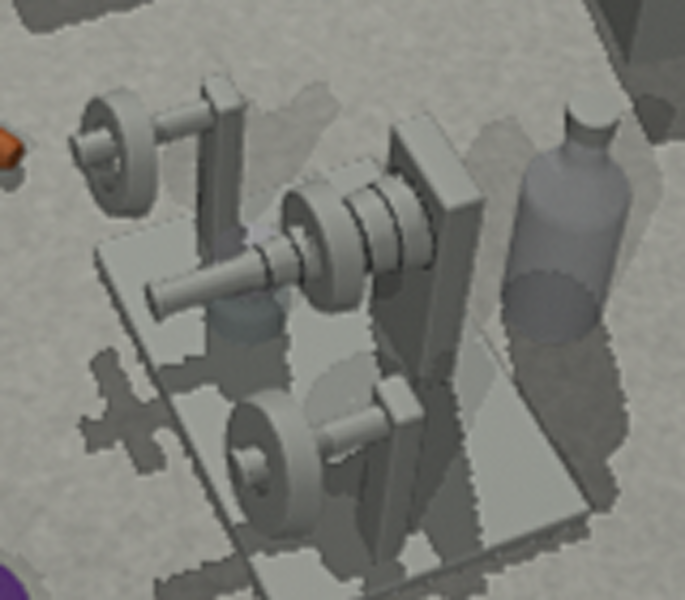

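View pics/top9.png

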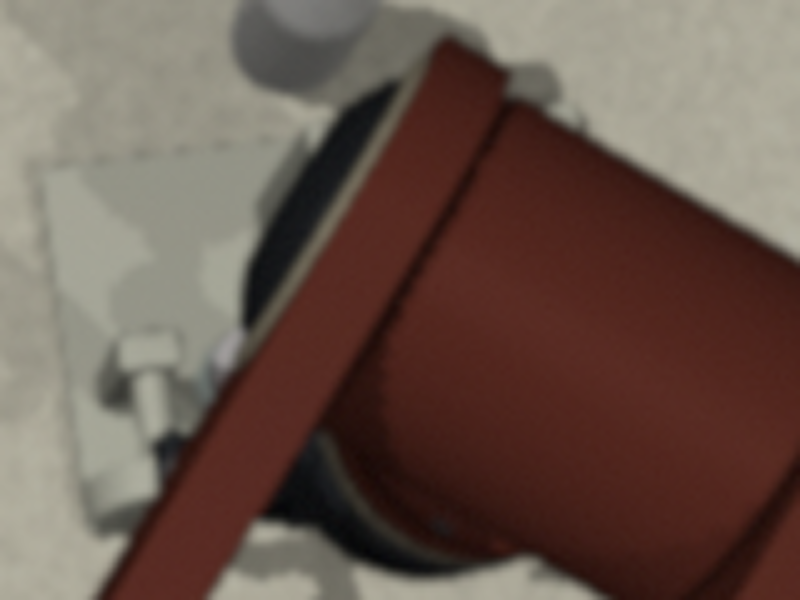

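View pics/w9.png

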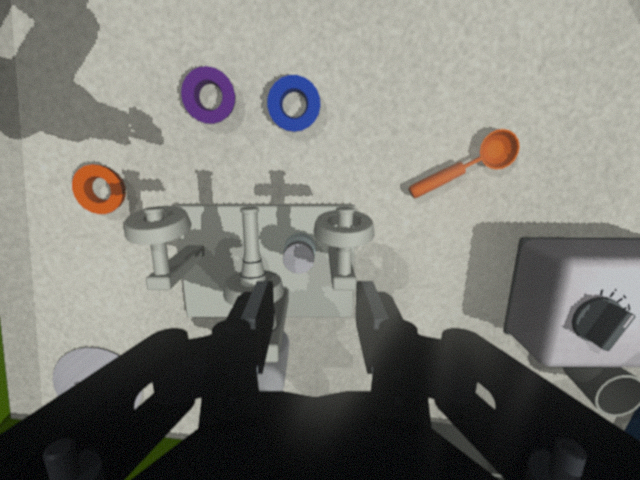

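Run:
```python
from h import *
a=.153;e0=np.array([np.cos(a),np.sin(a)]);o=np.array([560.5,-260.])
im=np.load('side9.npz')['im'];cv2.imwrite('pics/s9z.png',cv2.resize(im[275:325,335:395],(792,600),interpolation=cv2.INTER_CUBIC))
for c,f in(('side','side9.npz'),('wrist','w9.npz')):
    z=np.load(f);P=dict(mtx=z['K'],world_from_camera=z['T']) if c=='wrist' else None
    p=cloud(c,z['d'],P).reshape(-1,3)*1000
    d=p[:,:2]-o;L=d@e0;T=d@[-e0[1],e0[0]];Z=p[:,2]-120
    for name,T0,l0,l1 in(('gauge',0,12,34),('left',100,-50,-10),('right',-100,-50,-10)):
        R=np.hypot(T-T0,Z+(0 if T0==0 else 8))
        m=(L>l0)&(L<l1)&(R<29)&(R>18 if T0==0 else R>16)
        q=np.c_[L,T-T0,Z][m]
        if len(q)<20: print(c,name,len(q));continue
        best=None
        rng=np.random.default_rng(0)
        for _ in range(500):
            i=rng.choice(len(q),3,False);A=np.c_[q[i,1:],np.ones(3)]
            try:w=np.linalg.solve(A,q[i,0])
            except:continue
            if max(abs(w[0]),abs(w[1]))>.6:continue
            r=abs(q[:,0]-np.c_[q[:,1:],np.ones(len(q))]@w)<1.2
            if best is None or r.sum()>best.sum():best=r
        w=np.linalg.lstsq(np.c_[q[best,1:],np.ones(best.sum())],q[best,0],rcond=None)[0]
        print(c,name,len(q),best.sum(),'dL/dT %.3f dL/dZ %.3f L0 %.1f'%tuple(w), 'Zrange',np.percentile(q[best,2],[5,95]).round(0))
    # outer top profile
    m=(L>18)&(L<46)&(abs(T)<8)&(Z>20)
    for l in range(18,46,2):
        k=m&(abs(L-l)<1);
        if k.sum():print(l,k.sum(),np.median(Z[k]).round(1),end=' ; ')
    print()
```

```text
side gauge 122 89 dL/dT 0.002 dL/dZ 0.046 L0 24.0 Zrange [-22.  25.]
side left 237 108 dL/dT -0.002 dL/dZ 0.217 L0 -39.9 Zrange [-32.  18.]
side right 156 126 dL/dT 0.007 dL/dZ 0.229 L0 -46.2 Zrange [-13.  17.]
24 3 25.1 ; 26 11 26.9 ; 28 9 29.5 ; 30 8 29.8 ; 32 6 31.6 ; 34 5 32.5 ; 36 7 32.1 ; 38 8 32.7 ; 40 6 32.5 ; 
wrist gauge 359 359 dL/dT 0.002 dL/dZ 0.048 L0 22.8 Zrange [-19.  25.]
wrist left 942 591 dL/dT -0.001 dL/dZ 0.221 L0 -41.2 Zrange [-28.  19.]
wrist right 449 392 dL/dT -0.002 dL/dZ 0.234 L0 -47.6 Zrange [-8. 18.]
22 1 24.0 ; 24 38 24.2 ; 26 2 30.1 ;
```

View pics/s9z.png

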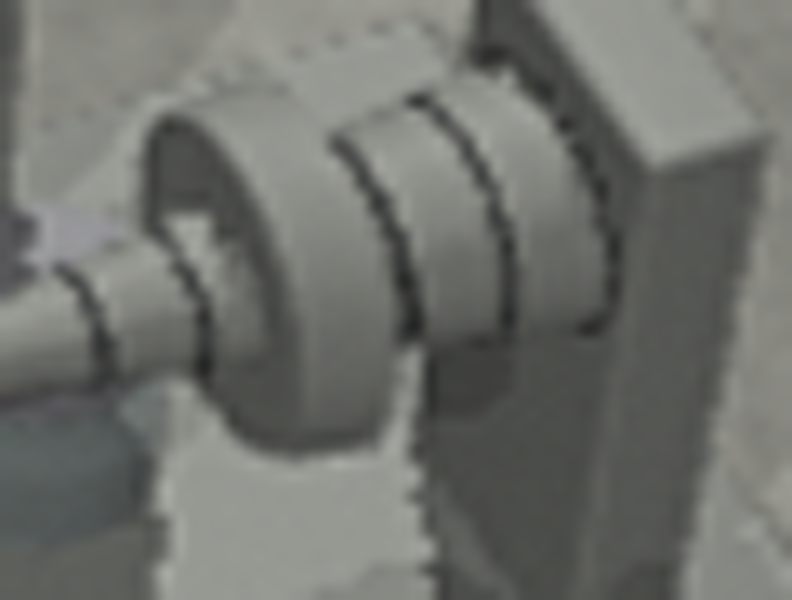

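Run:
```python
from h import *
from scipy.optimize import least_squares
a=.153;e0=np.array([np.cos(a),np.sin(a)]);o=np.array([560.5,-260.])
sets=[('side','side9.npz'),('wrist','w9.npz'),('wrist','w2.npz'),('side','side0.npz'),('top','top0.npz')]
for c,f in sets:
    z=np.load(f);P=dict(mtx=z['K'],world_from_camera=z['T']) if c=='wrist' else None
    p=cloud(c,z['d'],P).reshape(-1,3)*1000
    d=p[:,:2]-o;L=d@e0;T=d@[-e0[1],e0[0]];Z=p[:,2]-120
    # upright front face
    m=(abs(L-80)<4)&(abs(T)>0)&(abs(T)<28)&(Z<36)&(np.hypot(T,Z)>28)&(Z>-80)
    if m.sum()>30:
        q=np.c_[L,T,Z][m];w=np.linalg.lstsq(np.c_[q[:,1:],np.ones(len(q))],q[:,0],rcond=None)[0]
        r=abs(q[:,0]-np.c_[q[:,1:],np.ones(len(q))]@w)<2;w=np.linalg.lstsq(np.c_[q[r,1:],np.ones(r.sum())],q[r,0],rcond=None)[0]
        print(f,'upright',r.sum(),w.round(3))
    lo,hi=(45,76) if '9' in f else (3,76)
    m=((L>lo)&(L<hi)|((L>-2)&(L<18)) if '9' in f else (L>3)&(L<76))&(np.hypot(T,Z)<30)&(abs(T)<26)
    l,t,zz=L[m],T[m],Z[m]
    def res(k):
        t0,ts,z0,zs,ls=k;return np.hypot(t-t0-ts*l,zz-z0-zs*l)-(10+.1875*(l-ls))
    for fixed in (0,):
        r=least_squares(res,[0,0,0,0,0],loss='soft_l1',f_scale=1.5);print(f,'axis n',m.sum(),'t0 ts z0 zs ls',r.x.round(3))
    # collars on pegs/hanging
    if '0' in f or 'w2' in f:
      for name,T0 in(('gauge',0),('left',100),('right',-100)):
        R=np.hypot(T-T0,Z+8);k=(L>-52)&(L<-15)&(R<28)&(R>17);q=np.c_[L,T-T0,Z][k]
        if len(q)<40:continue
        best=None;rng=np.random.default_rng(0)
        for _ in range(500):
            i=rng.choice(len(q),3,False)
            try:w=np.linalg.solve(np.c_[q[i,1:],np.ones(3)],q[i,0])
            except:continue
            if max(abs(w[0]),abs(w[1]))>.6:continue
            rr=abs(q[:,0]-np.c_[q[:,1:],np.ones(len(q))]@w)<1.2
            if best is None or rr.sum()>best.sum():best=rr
        print(f,name,best.sum(),np.linalg.lstsq(np.c_[q[best,1:],np.ones(best.sum())],q[best,0],rcond=None)[0].round(3))
```

```text
side9.npz upright 228 [-5.0000e-03 -0.0000e+00  8.0472e+01]
side9.npz axis n 428 t0 ts z0 zs ls [ 7.020e-01  3.000e-03  3.460e-01 -1.000e-03  2.779e+00]
w9.npz upright 267 [2.4000e-02 3.0000e-03 7.8522e+01]
w9.npz axis n 455 t0 ts z0 zs ls [-2.020e-01  0.000e+00  1.260e-01  1.000e-03 -1.153e+00]
w2.npz upright 526 [-1.0000e-03  2.0000e-03  7.9025e+01]
w2.npz axis n 1892 t0 ts z0 zs ls [-0.299  0.002  0.233 -0.002 -0.575]
w2.npz gauge 480 [ 1.0000e-03  2.2400e-01 -3.5076e+01]
w2.npz left 466 [-1.0000e-03  2.1600e-01 -4.1282e+01]
w2.npz right 376 [ -0.      0.234 -47.714]
side0.npz upright 235 [-4.0000e-03  0.0000e+00  8.0452e+01]
side0.npz axis n 625 t0 ts z0 zs ls [ 0.582  0.003  0.684 -0.008  2.705]
side0.npz gauge 116 [-8.0000e-03  1.9800e-01 -3.3655e+01]
side0.npz left 95 [ 1.0000e-03  2.0100e-01 -3.9539e+01]
side0.npz right 112 [-9.0000e-03  2.2100e-01 -4.6166e+01]
top0.npz upright 71 [-2.0000e-03 -3.0000e-03  7.9947e+01]
top0.npz axis n 653 t0 ts z0 zs ls [-9.000e-03 -2.000e-03  1.850e-01  1.000e-03  1.213e+00]
top0.npz gauge 99 [-3.0000e-03  2.2900e-01 -3.4086e+01]
top0.npz left 92 [ 3.0000e-03  1.9100e-01 -4.0118e+01]
top0.npz right 76 [-5.0000e-03  2.3500e-01 -4.6618e+01]
```

play_rows([
  [[0.01,-0.03,-0.03],0],
  [[0.02,-0.061,-0.08],0],
  [[0.03,-0.061,-0.135],0],
  [[0.03,-0.061,-0.135],0],
  [[0.03,-0.061,-0.135],0],
], grip=1)

```text
time: 11.35
tool_pos: [0.5288, -0.2642, 0.1683]
tool_rot: [0.001, -0.076, 0.997, -0.001]
contact_force: [-0.2, -0.3, 0.3]
gripper_width: 1.003
```

```bash
cat > tilt.py <<'E'
from h import *
import sys
f=sys.argv[1]
s=status.state();print(s['tool_pos'],s['tool_rot'],s['contact_force'])
P=camera_params('wrist');im,d=grab_frame('wrist');cv2.imwrite('pics/%s.png'%f,im);np.savez(f+'.npz',im=im,d=d,T=P['world_from_camera'],K=P['mtx'])
a=.153;e0=np.array([np.cos(a),np.sin(a)]);o=np.array([560.5,-260.])
p=cloud('wrist',d,P).reshape(-1,3)*1000
dd=p[:,:2]-o;L=dd@e0;T=dd@[-e0[1],e0[0]];Z=p[:,2]-120
for lo,hi in((17,29),(18,27),(20,26)):
    R=np.hypot(T,Z);m=(L>14)&(L<34)&(R<hi)&(R>lo);q=np.c_[L,T,Z][m]
    A=np.c_[q[:,1:],np.ones(len(q))];r=np.ones(len(q),bool)
    for _ in range(6):
        w=np.linalg.lstsq(A[r],q[r,0],rcond=None)[0];e=q[:,0]-A@w;r=abs(e)<max(1.5,2*np.std(e[r])) if _<3 else abs(e)<1.5
    print(len(q),r.sum(),w.round(3),'sd',e[r].std().round(2),'Z',np.percentile(q[r,2],[1,99]).round(0))
for z0 in range(-28,30,4):
    k=(L>14)&(L<34)&(abs(Z-z0)<2)&(R>17)&(R<29.5)
    if k.sum():print(z0,k.sum(),np.median(L[k]).round(2),end='; ')
print()
E
python3 tilt.py w10
```

```text
[ 0.5288072  -0.26416208  0.16829832] [ 8.64336451e-04 -7.55889008e-02  9.97138406e-01 -7.54715456e-04] [-0.20309127 -0.3112849   0.27896869]
1672 1672 [3.0000e-03 5.2000e-02 2.3111e+01] sd 0.38 Z [-22.  28.]
1232 1232 [2.0000e-03 5.2000e-02 2.3103e+01] sd 0.38 Z [-21.  26.]
842 842 [2.0000e-03 5.2000e-02 2.3105e+01] sd 0.38 Z [-19.  25.]
-24 22 22.05; -20 53 22.12; -16 78 22.24; -12 101 22.44; -8 108 22.65; -4 108 22.85; 0 107 23.12; 4 127 23.34; 8 139 23.52; 12 142 23.75; 16 227 23.99; 20 251 24.13; 24 198 24.38; 28 114 24.55;
```

View pics/w10.png

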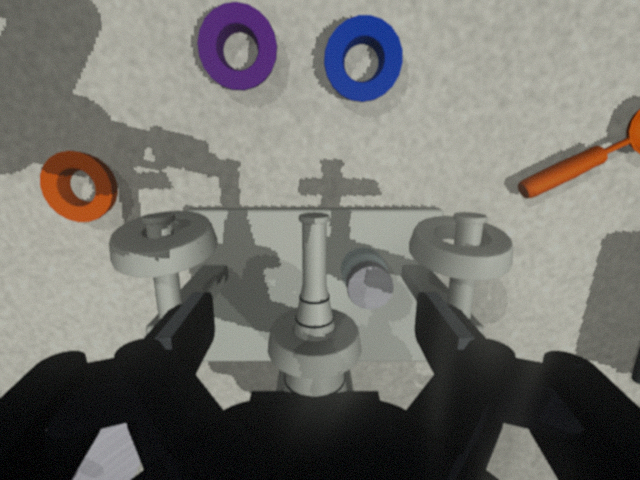

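Run:
```python
from h import *
for f,tcp in(('w7',(572.9,-257.2,91.3)),('w10',(528.8,-264.2,168.3))):
    z=np.load(f+'.npz');P=dict(mtx=z['K'],world_from_camera=z['T'])
    p=cloud('wrist',z['d'],P).reshape(-1,3)*1000
    im=z['im'].reshape(-1,3).max(1)
    a=.152;e=np.array([np.cos(a),np.sin(a)]);d=p-np.array(tcp);L=d[:,:2]@e;T=d[:,:2]@[-e[1],e[0]];Z=d[:,2]
    u=np.tile(np.arange(640),480);v=np.repeat(np.arange(480),640)
    k=(im<75)&(Z>-5)&(Z<110)&(abs(T)>15)&(abs(T)<75)&(abs(L)<40)
    print(f)
    for z0 in range(0,100,6):
        for sgn in(-1,1):
            q=k&(abs(Z-z0)<3)&(T*sgn>0)
            if q.sum()>5:print(z0,sgn,q.sum(),'L',np.percentile(L[q],[2,50,98]).round(1),'T',np.percentile(abs(T[q]),[2,98]).round(1))
```

```text
w7
12 -1 20 L [8.4 8.7 9.4] T [15.2 20.5]
18 -1 42 L [8.5 9.  9.6] T [15.4 20. ]
24 -1 67 L [-7.3  9.3 12.1] T [15.5 19.5]
24 1 20 L [-7.2  2.6  9.6] T [18.2 18.4]
30 -1 193 L [-11.7   0.1  12. ] T [15.4 30.8]
30 1 102 L [-11.8  -2.3   9.6] T [18.1 28.3]
36 -1 300 L [-11.8  -7.1  10.4] T [15.5 32.2]
36 1 173 L [-11.7  -7.2   9.4] T [18.1 30.3]
42 -1 372 L [-11.9  -7.2  10.5] T [15.5 32.3]
42 1 209 L [-11.7  -7.1  10. ] T [18.1 30.7]
48 -1 423 L [-11.9  -7.3  11. ] T [15.4 32.5]
48 1 241 L [-11.7  -7.2   9.9] T [18.1 30.9]
54 -1 367 L [-12.   -7.5  11. ] T [15.6 32.2]
54 1 209 L [-11.7  -6.    9.7] T [18.1 30.7]
60 -1 555 L [-12.   -4.5   9.8] T [19.2 26.1]
60 1 441 L [-12.2  -2.1   9.8] T [18.2 24.7]
66 -1 372 L [-14.2 -12.2  -0.2] T [20.8 40.3]
66 1 355 L [-14.2 -12.1   0.3] T [19.7 39.3]
72 -1 976 L [-14.2 -12.3  -6.8] T [20.6 49.5]
72 1 964 L [-14.2 -12.3  -6.9] T [19.5 48.2]
78 -1 3523 L [-13.4  -3.8   9.5] T [20.9 51.4]
78 1 3514 L [-13.4  -3.6   9.8] T [19.9 50.3]
84 -1 1698 L [-13.1  -8.5  10.8] T [28.9 53.7]
84 1 1691 L [-13.   -8.5  10.8] T [28.6 52.7]
90 -1 2049 L [-17.8 -1
[... 474 characters left out ...]
 [42.7 56. ]
54 1 527 L [-11.9  -7.    9.8] T [41.9 55. ]
60 -1 628 L [-12.   -7.4   9.1] T [42.7 56. ]
60 1 621 L [-11.9  -7.1   9.1] T [41.9 55. ]
66 -1 538 L [-12.   -8.    5.2] T [42.7 55.6]
66 1 532 L [-11.9  -8.1   4. ] T [41.9 54.6]
72 -1 569 L [-12.1  -9.4  -2.7] T [42.6 49.5]
72 1 467 L [-12.2  -9.2  -2.5] T [41.9 48.9]
78 -1 453 L [-14.3 -12.5  -6.8] T [43.6 65.3]
78 1 475 L [-14.2 -12.3  -6.8] T [43.  64.8]
84 -1 1864 L [-14.2 -12.2   7.3] T [39.9 70.2]
84 1 2026 L [-14.2 -12.    7.7] T [39.4 70.4]
90 -1 5339 L [-13.7  -2.5   9.3] T [42.5 72.4]
90 1 5289 L [-13.7  -2.4   9.5] T [41.9 71.8]
96 -1 2823 L [-17.9 -11.9  10.5] T [28.8 72.3]
96 1 2786 L [-17.8 -11.9  10.5] T [28.8 71.7]
```

Run:
```python
from h import *
z=np.load('w10.npz');P=dict(mtx=z['K'],world_from_camera=z['T'])
C=cloud('wrist',z['d'],P)*1000
for v in(290,294,298,304,312,322,335):
    print(v,[(u,z['d'][v,u].round(3),C[v,u].round(0).tolist()) for u in(196,204,209,213)])
im,d=grab_frame('side');cv2.imwrite('pics/s11.png',cv2.resize(im[200:360,260:460],(750,600),interpolation=cv2.INTER_CUBIC));np.savez('side11.npz',im=im,d=d)
C=cloud('side',d)*1000
a=.152;e=np.array([np.cos(a),np.sin(a)]);dd=C.reshape(-1,3)-np.array([530,-264,168.3]);L=dd[:,:2]@e;T=dd[:,:2]@[-e[1],e[0]];Z=dd[:,2]
k=(im.reshape(-1,3).max(1)<60)&(abs(L)<22)&(abs(T)<75)&(Z>-40)
for z0 in range(-10,110,6):
    q=k&(abs(Z-z0)<3)
    if q.sum():print(z0,q.sum(),np.percentile(L[q],[2,98]).round(1),np.percentile(T[q],[2,50,98]).round(1))
```

```text
290 [(196, np.float32(0.277), [589.0, -354.0, 78.0]), (204, np.float32(0.279), [589.0, -348.0, 76.0]), (209, np.float32(0.28), [589.0, -344.0, 75.0]), (213, np.float32(0.29), [593.0, -343.0, 65.0])]
294 [(196, np.float32(0.133), [524.0, -313.0, 211.0]), (204, np.float32(0.134), [524.0, -310.0, 210.0]), (209, np.float32(0.137), [525.0, -308.0, 207.0]), (213, np.float32(0.291), [597.0, -343.0, 65.0])]
298 [(196, np.float32(0.132), [525.0, -312.0, 212.0]), (204, np.float32(0.131), [524.0, -309.0, 213.0]), (209, np.float32(0.138), [527.0, -308.0, 207.0]), (213, np.float32(0.29), [600.0, -342.0, 68.0])]
304 [(196, np.float32(0.125), [524.0, -310.0, 219.0]), (204, np.float32(0.131), [526.0, -308.0, 214.0]), (209, np.float32(0.136), [529.0, -308.0, 209.0]), (213, np.float32(0.353), [636.0, -356.0, 12.0])]
312 [(196, np.float32(0.122), [525.0, -308.0, 223.0]), (204, np.float32(0.131), [529.0, -308.0, 215.0]), (209, np.float32(0.137), [532.0, -307.0, 209.0]), (213, np.float32(0.142), [535.0, -307.0, 205.0])]
322 [(196, np.float32(0.122), [529.0, -308.0, 223.0]), (204, np.float32(0.13), [533.0, -307.0, 216.0]), (209, np.float32(0.137), [536.0, -307.0, 211.0]), (213, np.float32(0.143), [539.0, -306.0, 205.0])]
335 [(196, np.float32(0.121), [533.0, -307.0, 226.0]), (204, np.float32(0.131), [538.0, -307.0, 217.0]), (209, np.float32(0.137), [541.0, -306.0, 212.0]), (213, np.float32(0.142), [544.0, -305.0, 207.0])]
38 6 [-10.1   7.8] [43.2 44.  44.7]
44 22 [-11.2   5.9] [-52.4  43.   47.4]
50 34 [-11.6   4.2] [-56.4  41.5  47.9]
56 33 [-11.5   3. ] [-55.9  42.5  48.4]
62 23 [-11.9   2.4] [-57.3  42.5  48.2]
68 19 [-12.1  -1.5] [-53.6  42.7  48.7]
74 17 [-11.9  -1.4] [-17.3  44.2  48.4]
80 17 [-14.1  -6.7] [-55.5 -50.   55.2]
86 33 [-15.    9.8] [-74.4 -68.9  58.6]
92 90 [-15.6   8.5] [-74.2 -67.1 -35.3]
98 51 [-17.9   7.7] [-72.5 -46.6  32.9]
104 58 [-18.8   7.4] [-71.3 -39.   30. ]
```

View pics/s11.png

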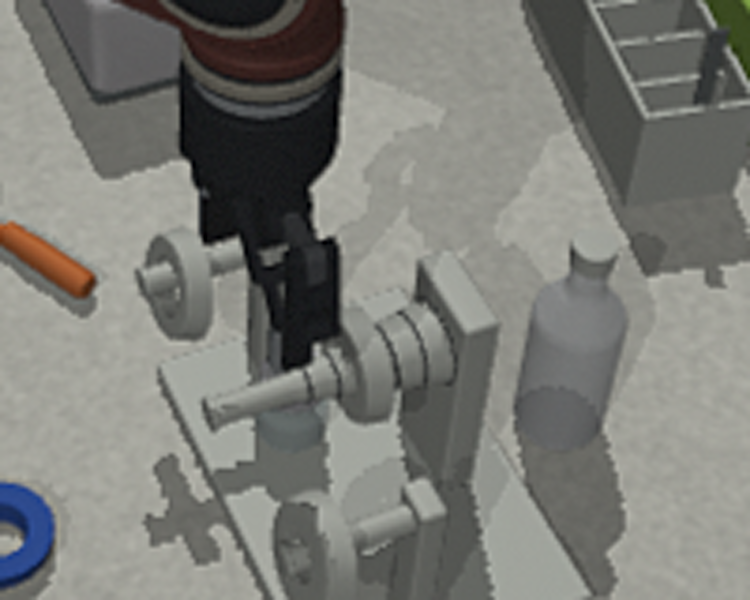

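play_rows([
  [[0,-0.001,0],0],
  [[0,-0.001,-0.02],0],
  [[0,-0.001,-0.06],0],
  [[0,-0.001,-0.091],0],
  [[0,-0.001,-0.091],0],
], grip=0.08)

```text
time: 12.08
tool_pos: [0.5251, -0.2625, 0.0709]
tool_rot: [-0.003, -0.076, 0.997, 0.002]
contact_force: [-0.2, 0.0, 0.2]
gripper_width: 0.54
```

play_rows([
  [[0.006,0.0009,0],0],
  [[0.016,0.0024,0],0],
  [[0.026,0.004,0],0],
  [[0.034,0.0052,0],0],
  [[0.034,0.0052,0],0],
])

```text
time: 12.7
tool_pos: [0.5627, -0.2591, 0.0755]
tool_rot: [0.0, -0.076, 0.997, -0.0]
contact_force: [-0.5, -0.1, 0.0]
gripper_width: 0.537
```

Run:
```python
from h import *
s=status.state();print(s['tool_pos'],s['tool_rot'],s['contact_force'],s['ft_torque'])
P=camera_params('wrist');im,d=grab_frame('wrist');cv2.imwrite('pics/w12.png',cv2.resize(im[260:400,200:440],(800,467),interpolation=cv2.INTER_CUBIC))
im,d=grab_frame('side');cv2.imwrite('pics/s12.png',cv2.resize(im[200:360,260:460],(750,600),interpolation=cv2.INTER_CUBIC))
```

```text
[ 0.56266279 -0.25910969  0.07553486] [ 1.65582321e-04 -7.58846505e-02  9.97116579e-01 -1.42079591e-04] [-0.4778731  -0.06304098  0.01970589] [ 0.03439327 -0.01321832  0.00197964]
```

View pics/w12.png

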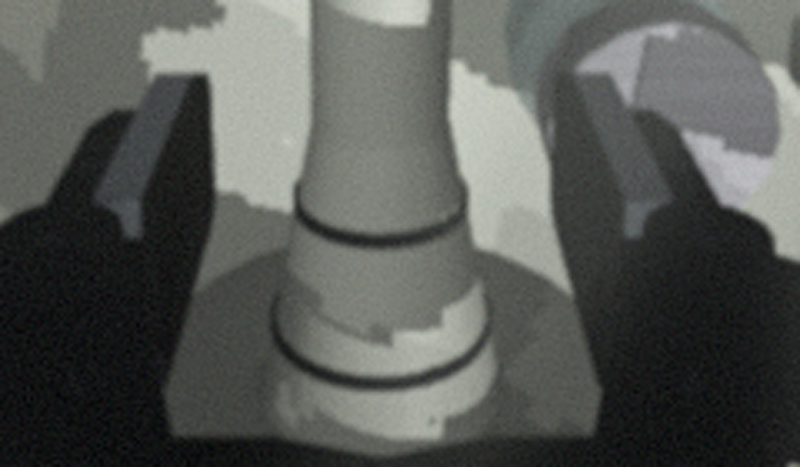

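View pics/s12.png

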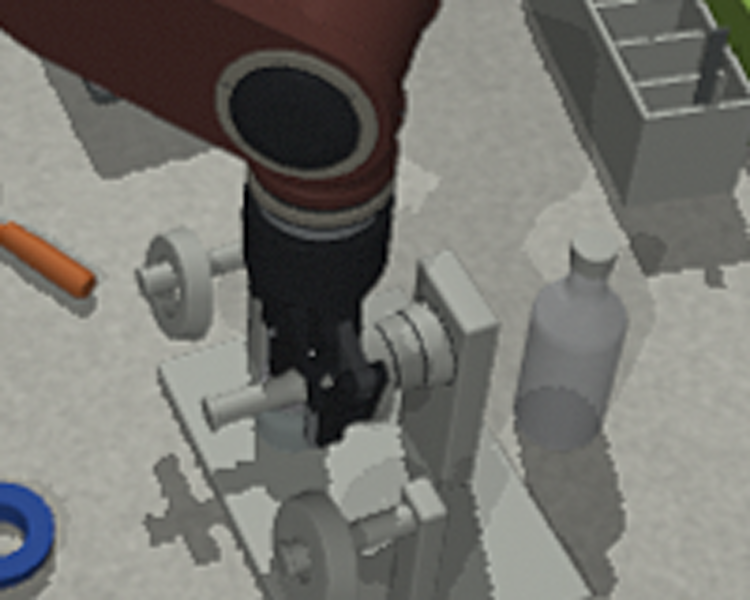

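play_rows([
  [[0.003,0.0005,0],0],
  [[0.006,0.0009,0],0],
  [[0.008,0.0012,0],0],
  [[0.008,0.0012,0],0],
])

```text
time: 13.3
tool_pos: [0.57, -0.258, 0.0753]
tool_rot: [-0.0, -0.076, 0.997, -0.0]
contact_force: [-0.0, 0.1, -0.1]
gripper_width: 0.542
```

play_rows([
  [[0.001,0.0002,0],0],
  [[0.002,0.0003,0],0],
  [[0.002,0.0003,0],0],
])

```text
time: 13.68
tool_pos: [0.5719, -0.2577, 0.0753]
tool_rot: [0.0, -0.076, 0.997, -0.0]
contact_force: [-0.2, -0.7, -0.5]
gripper_width: 0.539
```

play_rows([
  [[0.001,0.0002,0],0],
  [[0.001,0.0002,0],0],
])

```text
time: 13.92
tool_pos: [0.5726, -0.2576, 0.0752]
tool_rot: [-0.0, -0.076, 0.997, 0.0]
contact_force: [-1.3, -0.9, 0.5]
gripper_width: 0.542
```

play_rows([
  [[0.001,0.0002,0],0],
  [[0.001,0.0002,0],0],
])

```text
time: 14.18
tool_pos: [0.5732, -0.2574, 0.0749]
tool_rot: [-0.001, -0.075, 0.997, 0.0]
contact_force: [-5.0, -0.8, -0.4]
gripper_width: 0.541
```

play_rows([
  [[0.001,0.0002,0],0],
  [[0.002,0.0003,0],0],
  [[0.002,0.0003,0],0],
])

```text
time: 14.55
tool_pos: [0.5733, -0.2574, 0.0748]
tool_rot: [-0.003, -0.075, 0.997, 0.0]
contact_force: [-11.0, -1.4, 2.8]
gripper_width: 0.544
```

play_rows([
  [[0.001,0.0002,0],0],
  [[0.0015,0.0002,0],0],
  [[0.0015,0.0002,0],0],
])

```text
time: 14.92
tool_pos: [0.5734, -0.2574, 0.0748]
tool_rot: [-0.005, -0.075, 0.997, 0.0]
contact_force: [-16.2, -2.6, 6.4]
gripper_width: 0.536
```

Now back off and check the tilt again.

play_rows([
  [[-0.004,-0.0006,0],0],
  [[-0.01,-0.0015,0],0],
  [[-0.03,-0.0046,0],0],
  [[-0.049,-0.008,0.01],0],
  [[-0.049,-0.008,0.05],0],
])

```text
time: 15.55
tool_pos: [0.5258, -0.2635, 0.1226]
tool_rot: [-0.002, -0.075, 0.997, 0.002]
contact_force: [-0.4, -0.5, 0.1]
gripper_width: 0.538
```

play_rows([
  [[0,0,0.045],0],
  [[0,0,0.045],0],
  [[0,0,0.045],0],
], grip=1)

```text
time: 15.92
tool_pos: [0.5286, -0.2646, 0.1703]
tool_rot: [0.0, -0.076, 0.997, -0.0]
contact_force: [0.1, 0.3, -0.6]
gripper_width: 1.0
```

```bash
python3 tilt.py w13
```

```text
[ 0.52859466 -0.26460662  0.17030706] [ 4.51759675e-04 -7.56531132e-02  9.97134094e-01 -4.06483990e-05] [ 0.05824625  0.34908315 -0.57741626]
1526 1526 [2.000e-03 4.000e-03 2.347e+01] sd 0.36 Z [-22.  28.]
1114 1114 [2.000e-03 4.000e-03 2.346e+01] sd 0.35 Z [-21.  26.]
750 750 [1.0000e-03 3.0000e-03 2.3475e+01] sd 0.34 Z [-19.  25.]
-24 22 23.51; -20 45 23.3; -16 73 23.46; -12 86 23.42; -8 105 23.39; -4 97 23.51; 0 105 23.51; 4 107 23.51; 8 119 23.51; 12 137 23.55; 16 195 23.54; 20 231 23.54; 24 200 23.58; 28 100 23.65;
```

View pics/w13.png

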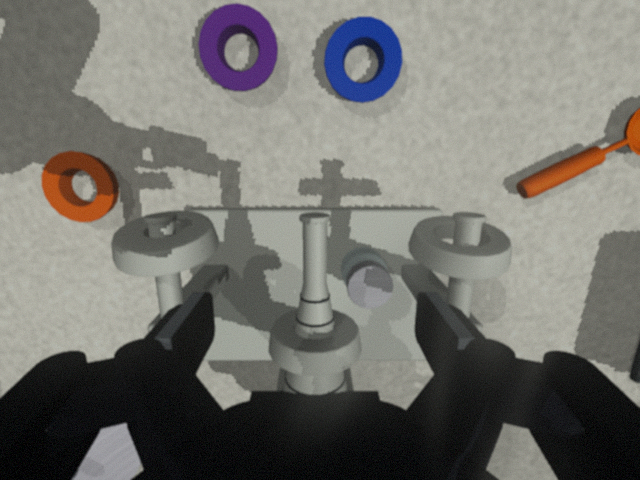

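play_rows([
  [[0,0,0.05],0],
  [[-0.01,0.04,0.09],-0.1],
  [[-0.02,0.1,0.1],-0.2],
  [[-0.03,0.16,0.1],-0.3],
  [[-0.035,0.22,0.1],-0.41],
], grip=0)

```text
time: 16.6
tool_pos: [0.4923, -0.0429, 0.2686]
tool_rot: [-0.001, 0.131, 0.991, 0.0]
contact_force: [1.1, -0.4, 0.3]
gripper_width: 0.502
```

play_rows([
  [[0.01,0.06,0],0],
  [[0.01,0.12,0],0],
  [[0.01,0.18,-0.02],0],
  [[0.01,0.198,-0.04],0],
  [[0.01,0.198,-0.04],0],
])

```text
time: 17.23
tool_pos: [0.5014, 0.1535, 0.2263]
tool_rot: [-0.003, 0.128, 0.992, -0.001]
contact_force: [-0.3, -0.1, -0.0]
gripper_width: 0.499
```

```bash
cat > dial.py <<'E'
from h import *
import sys
f=sys.argv[1]
s=status.state();print(s['tool_pos'],s['tool_rot'],s['contact_force'],s['joint_pos'].round(2))
P=camera_params('wrist');im,d=grab_frame('wrist');cv2.imwrite('pics/%s.png'%f,im);np.savez(f+'.npz',im=im,d=d,T=P['world_from_camera'],K=P['mtx'])
p=cloud('wrist',d,P).reshape(-1,3)*1000
q=p[(np.hypot(p[:,0]-577.5,p[:,1]-153)<34)&(p[:,2]>125)&(p[:,2]<138)];print(len(q),q.mean(0) if len(q) else '')
if len(q): print(cv2.minAreaRect(q[:,:2].astype(np.float32)))
q=p[(np.hypot(p[:,0]-577.5,p[:,1]-153)<40)&(p[:,2]>104)&(p[:,2]<113)];print('disc',len(q),cv2.minEnclosingCircle(q[:,:2].astype(np.float32)) if len(q) else '')
E
python3 dial.py w14
```

```text
[0.50140646 0.15354004 0.22630421] [-0.00324839  0.12798843  0.99176966 -0.00115947] [-0.25647048 -0.111189   -0.01945884] [ 0.16 -0.19  1.82 -0.    1.52 -1.16]
814 [574.35634049 154.57974945 133.66187472]
((576.64697265625, 154.3551025390625), (12.063153266906738, 49.70269012451172), 75.89068603515625)
disc 1925 ((577.2536010742188, 154.2393341064453), 29.06532096862793)
```

View pics/w14.png

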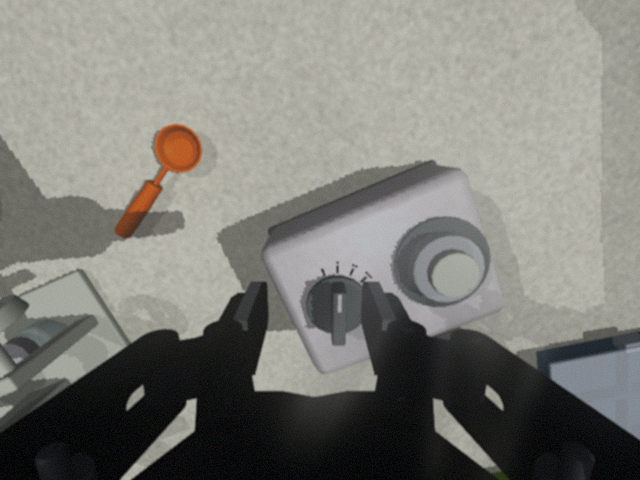

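play_rows([
  [[0.04,0.001,-0.02],0.01],
  [[0.0734,0.001,-0.05],0.01],
  [[0.0734,0.001,-0.08],0.01],
  [[0.0734,0.001,-0.09],0.01],
  [[0.0734,0.001,-0.09],0.01],
])

```text
time: 17.9
tool_pos: [0.5768, 0.1531, 0.1404]
tool_rot: [-0.0, 0.125, 0.992, -0.0]
contact_force: [0.1, 0.8, 0.1]
gripper_width: 0.497
```

Run:
```python
from h import *
s=status.state();print(s['tool_pos'],s['tool_rot'],s['contact_force'])
im,d=grab_frame('side');cv2.imwrite('pics/s15.png',cv2.resize(im[100:220,230:380],(750,600),interpolation=cv2.INTER_CUBIC))
P=camera_params('wrist');im,d=grab_frame('wrist');cv2.imwrite('pics/w15.png',im)
```

```text
[0.57675507 0.153075   0.14036779] [-2.15713045e-04  1.24783031e-01  9.92184019e-01 -1.46337203e-04] [0.07872518 0.76108802 0.05830664]
```

View pics/s15.png

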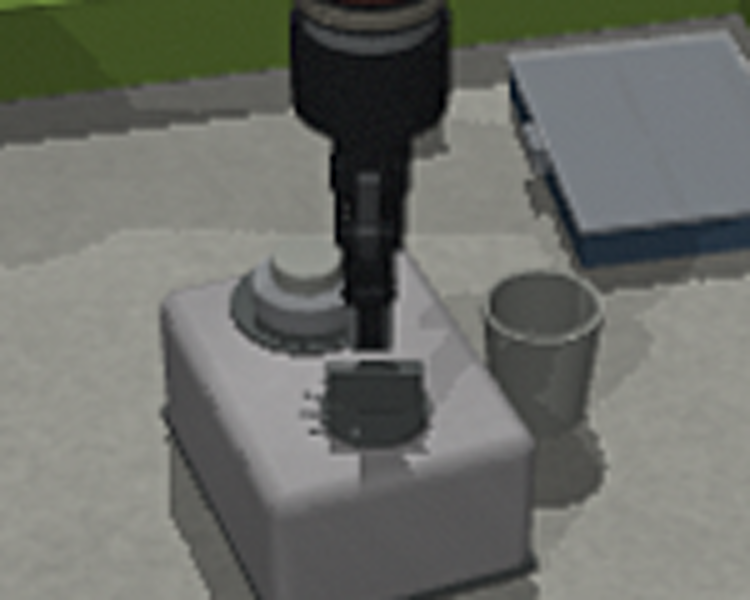

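View pics/w15.png

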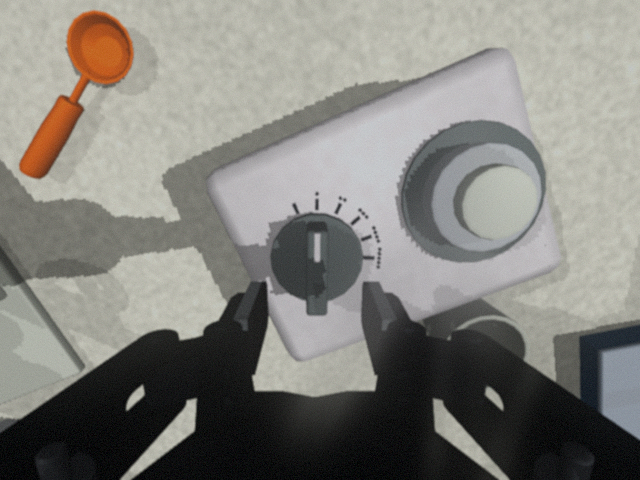

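play_rows([
  [[0,0.001,-0.02],0],
  [[0,0.001,-0.04],0],
  [[0,0.001,-0.05],0],
  [[0,0.001,-0.05],0],
])

```text
time: 18.5
tool_pos: [0.5756, 0.1551, 0.0883]
tool_rot: [-0.002, 0.124, 0.992, -0.0]
contact_force: [-0.3, 0.6, 1.1]
gripper_width: 0.499
```

play_rows([
  [[0,0,0],0],
  [[0,0,0],0],
  [[0,0,0],0],
  [[0,0,0],0],
], grip=-1)

```text
time: 19.0
tool_pos: [0.5773, 0.1548, 0.0913]
tool_rot: [0.001, 0.124, 0.992, -0.0]
contact_force: [-1.9, -3.4, 4.5]
gripper_width: 0.127
```

Run:
```python
from h import *
s=status.state();print(s['tool_pos'],s['tool_rot'],s['contact_force'],s['ft_torque'])
im,d=grab_frame('side');cv2.imwrite('pics/s16.png',cv2.resize(im[100:220,230:380],(750,600),interpolation=cv2.INTER_CUBIC))
P=camera_params('wrist');im,d=grab_frame('wrist');cv2.imwrite('pics/w16.png',im)
```

```text
[0.57729262 0.15481522 0.09131393] [ 6.13513078e-04  1.24127814e-01  9.92266017e-01 -2.47616761e-04] [-1.87263331 -3.36895437  4.48202434] [-0.47573923  0.28034992 -0.07519306]
```

View pics/s16.png

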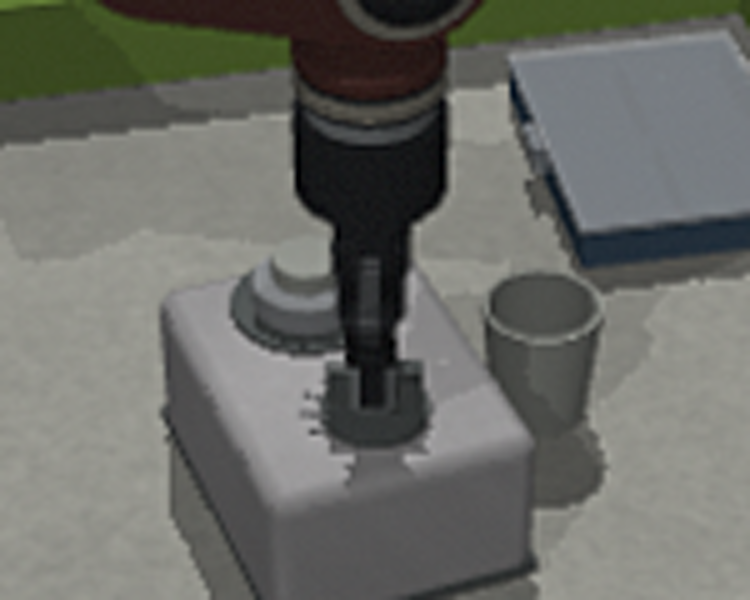

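View pics/w16.png

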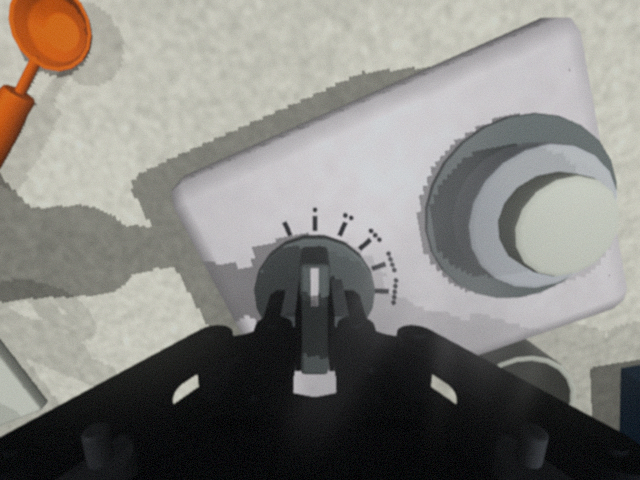

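play_rows([
  [[0,0,0],-0.1],
  [[0,0,0],-0.2],
  [[0,0,0],-0.3],
  [[0,0,0],-0.4],
  [[0,0,0],-0.4],
])

```text
time: 19.73
tool_pos: [0.5775, 0.1552, 0.0913]
tool_rot: [0.001, 0.319, 0.948, 0.0]
contact_force: [-0.9, -2.8, 5.0]
gripper_width: 0.126
```

play_rows([
  [[0,0,0],-0.1],
  [[0,0,0],-0.2],
  [[0,0,0],-0.3],
  [[0,0,0],-0.4],
  [[0,0,0],-0.4],
])

```text
time: 20.35
tool_pos: [0.5778, 0.1554, 0.0913]
tool_rot: [0.001, 0.5, 0.866, 0.001]
contact_force: [0.0, -2.0, 5.7]
gripper_width: 0.126
```

Run:
```python
from h import *
s=status.state();print(s['tool_pos'],s['tool_rot'],s['contact_force'],s['ft_torque'])
P=camera_params('wrist');im,d=grab_frame('wrist');cv2.imwrite('pics/w17.png',im)
```

```text
[0.57777283 0.15538733 0.09133177] [9.56977283e-04 5.00238762e-01 8.65886562e-01 8.52728500e-04] [ 0.0160724  -1.97822079  5.73156513] [-0.20682721 -0.10942274 -0.02354019]
```

View pics/w17.png

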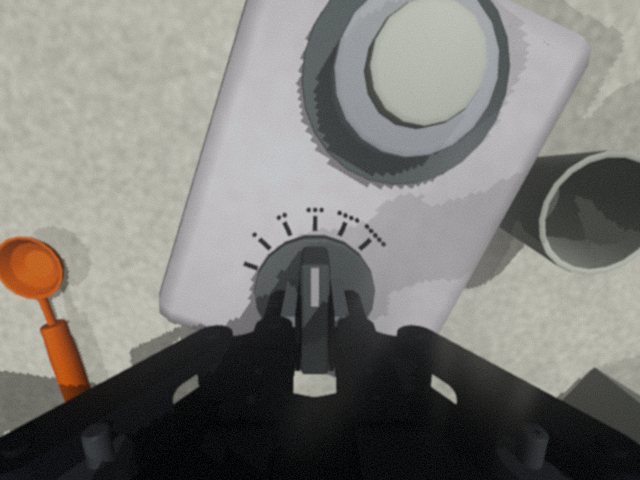

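play_rows([
  [[0,0,0],0],
  [[0,0,0],0],
  [[0,0,0.01],0],
  [[0,0,0.05],0],
  [[0,0,0.1],0],
], grip=0)

```text
time: 21.02
tool_pos: [0.5757, 0.1552, 0.1903]
tool_rot: [-0.001, 0.501, 0.866, -0.001]
contact_force: [0.3, 0.1, 0.3]
gripper_width: 0.499
```

play_rows([
  [[-0.02,0,0.05],0],
  [[-0.06,0.02,0.08],0.15],
  [[-0.11,0.05,0.1],0.15],
  [[-0.11,0.05,0.1],0.15],
  [[-0.11,0.05,0.1],0.15],
])

```text
time: 21.65
tool_pos: [0.4668, 0.2053, 0.2906]
tool_rot: [0.0, 0.434, 0.901, 0.0]
contact_force: [-0.7, -0.2, -0.2]
gripper_width: 0.499
```

```bash
python3 dial.py w18
python3 - <<'E'
from h import *
for c in('side','top'):
    im,d=grab_frame(c);np.savez(c+'18.npz',im=im,d=d);cv2.imwrite('pics/%s18.png'%c,im)
    if c=='top':cv2.imwrite('pics/top18z.png',cv2.resize(im[170:290,340:500],(800,600),interpolation=cv2.INTER_CUBIC))
E
```

```text
[0.46675544 0.20525291 0.2905661 ] [3.47568436e-04 4.34137990e-01 9.00846297e-01 1.83048521e-04] [-0.67074067 -0.21228898 -0.19482673] [ 0.27 -0.26  1.77 -0.    1.63 -0.4 ]
102 [581.59529006 138.86368156 132.39189848]
((580.5711669921875, 140.6014404296875), (7.054815769195557, 23.26962661743164), 41.11793899536133)
disc 755 ((576.9705200195312, 154.552978515625), 28.740079879760742)
```

View pics/w18.png

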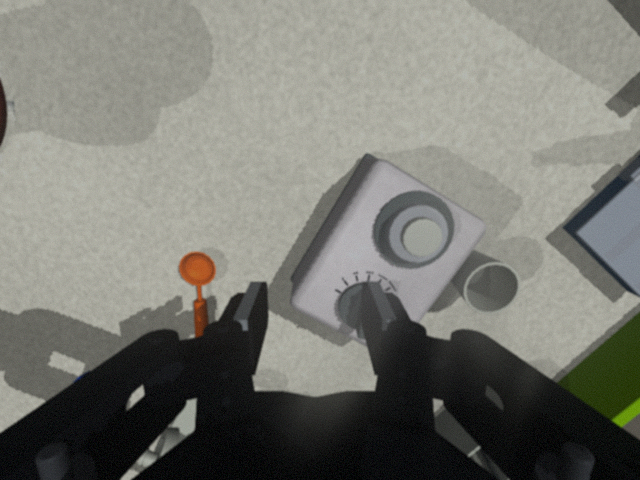

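View pics/side18.png

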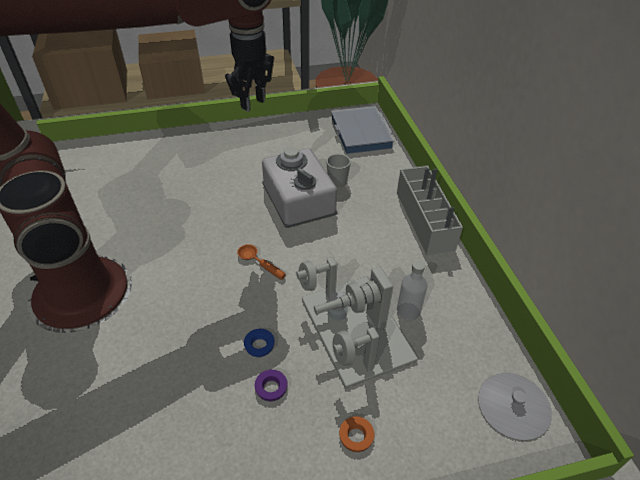

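View pics/top18z.png

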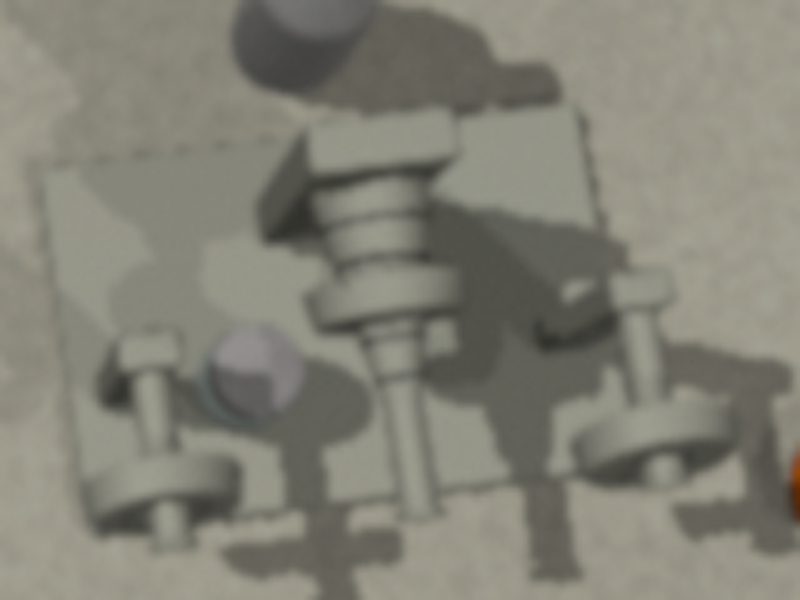

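Run:
```python
from h import *
for c in('side','top'):
    z=np.load(c+'18.npz');p=cloud(c,z['d']).reshape(-1,3)*1000
    q=p[(np.hypot(p[:,0]-577,p[:,1]-154)<34)&(p[:,2]>126)&(p[:,2]<138)]
    print(c,len(q),cv2.minAreaRect(q[:,:2].astype(np.float32)) if len(q)>5 else '')
im=np.load('side18.npz')['im'];cv2.imwrite('pics/d18.png',cv2.resize(im[140:230,250:350],(660,594),interpolation=cv2.INTER_CUBIC))
a=np.load('top0.npz')['im'].astype(int);b=np.load('side0.npz')['im'].astype(int)
```

```text
side 88 ((577.4691162109375, 153.83177185058594), (15.787260055541992, 51.29362106323242), 29.022388458251953)
top 161 ((577.7402954101562, 153.34815979003906), (12.380778312683105, 49.355072021484375), 29.54090690612793)
```

View pics/d18.png

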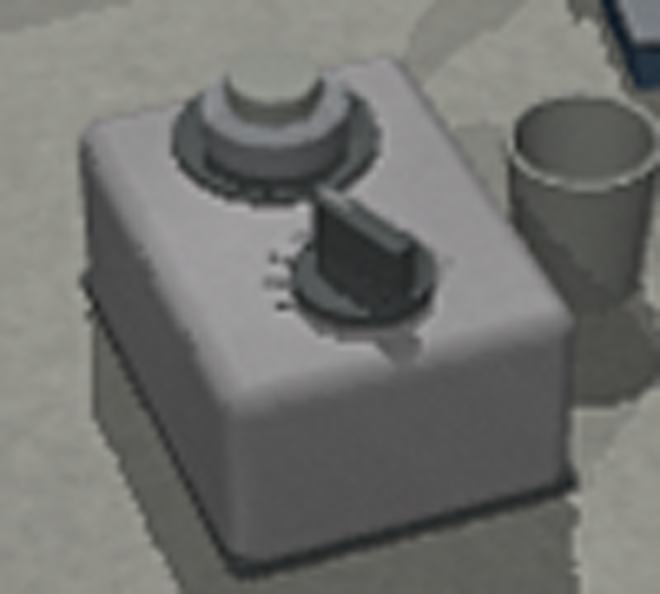

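```bash
python3 -c "
from h import *
print(status.state()['contact_force']);print(ticket.job_done())"
```

```text
[-0.60855612 -0.15472658 -0.10560124]
the job is handed in; nothing more can be done
None
```

The collar is size 3, and the warmer's dial now points to three dots; the job is handed in at about 22 s.

- **First push:** I pushed the collar to a jam at about 16 N, but it was tilted about 3°, top forward. The fingertips sit about 24 mm higher than the reported TCP, so only the upper half of the collar was being pushed.
- **Second push:** I pushed again from about 16 mm lower, to about 16 N. After that its rear face measured within about 0.3° of square.
- **Size:** The rear face is about 24 mm past the first line. That puts the leading face at about 40 mm, the middle of step 3. The dark lines at 0, 16, 48, 64 and 80 mm show and the one at 32 mm is hidden. This matches collar b.
- **Dial:** It started at one dot, and I turned it clockwise by 0.8 rad. After release its angle was about 1.21 rad, against 1.2 for three dots. In the wrist picture taken while I still held the bar, the pointer was on the three-dot mark.
- **Rest of the scene:** In the last pictures the collar is still jammed and both spare collars are on their pegs. The jar, bottle, cup, spoon and coloured rings look to be where they were, and the arm is clear of everything. I judged these by eye, without measuring them.

No other check failed or disagreed.

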